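# Pack the tilt wedges head to tail in the parts case

### The job

Pack up the radio tilt wedges: take the three orange wedges from the sloping sales stand and pack them on their sides into the case's grey-floored middle front bin next to the one already there, alternately head to tail so that the four fill the bin side by side, all standing square and pressed right down on the bin floor. Let go of everything and do not disturb the other things on the stall.

Things in the scene. Friction and masses are not known exactly. Their poses are not given: they have to be found in the camera images.
- case: Open black parts case, fixed, 270 (x) x 360 (y) mm, rim 58 mm above the table. Origin centre of underside; x away from the latched front, z up. Clear lid folded back flat behind it (x 140 to 400, 26 high). The wedges go in the middle front bin, which has a grey floor. Stock in other bins is below the rim; yellow price cards (flimsy, no obstacle) reach 65 mm above the table.
- bin_floor (a point): Centre of the wedges' bin floor, 20 mm above the table; axes as the case's. The bin is 78 (x) by 80 (y) mm inside: walls at x = -39 and +39, y = -40 and +40 mm, rim at z = +38 mm. Side and rear walls 4 mm thick, front (-x) wall 31 mm. Four wedges alternately head to tail take 76 by 76 mm of it and stand 6 mm above the rim.
- stand: Plywood sales stand, fixed, 284 mm wide (y): a board that slopes 30 degrees, low edge at the far (+x) side, facing the customers. Origin on the table; x level, away from the robot, z up. Along the low edge a channel 31 mm wide, its lower lip and upper cleat both 14 mm high above the board, holds three wedges in a row. 49 mm farther up the board: a cleat 18 mm high, then cartons 22 mm high.
- channel_mid (a point): Mid-length of the channel, where the board's surface meets the lower lip; 30 mm above the table; axes as the stand's (level). The board runs up from here along (-cos 30, 0, sin 30), towards the robot; square to the board, outward, is (sin 30, 0, cos 30).
- wedge_a: Orange wedge, shape as wedge_b, already in the bin: upright, base face towards the near (-x) wall, nose towards the case's +y, but loose, 2 to 11 mm off that wall and perhaps askew by a few degrees.
- wedge_b: Orange right-angled wedge on its flat side, 76 long, 28 thick at the butt, 10 at the nose, 44 tall, 60 g +-35%. Origin on underside, mid-length, midway between base and slope face. y along base to the nose (ends y +-38), z up. Base face x = -9.4; slope face x = 18.6 at butt, 0.6 at nose, i.e. 13.3 deg; bisector 6.7 deg from y about +z. Lower edges chamfered 2.5, upper 1.5.
- wedge_c: Orange wedge, same shape, size and axes as wedge_b. At the start it too stands in the stand's channel: its z axis square to the sloping board, base or slope face against the lower lip, nose to either side.
- wedge_d: Orange wedge, same shape, size and axes as wedge_b. At the start it too stands in the stand's channel: its z axis square to the sloping board, base or slope face against the lower lip, nose to either side.
- wedge_a_nose (a point): middle of the nose end's upper edge of wedge_a (own coordinates -4.4, 38, 44 mm).
- wedge_b_nose (a point): Middle of the upper edge of wedge_b's nose end (own -4.4, 38, 44 mm). At the start wedge_b stands in the stand's channel: z square to the sloping board, base or slope face against the lower lip.
- wedge_c_nose (a point): middle of the nose end's upper edge of wedge_c (own coordinates -4.4, 38, 44 mm).
- wedge_d_nose (a point): middle of the nose end's upper edge of wedge_d (own coordinates -4.4, 38, 44 mm).
- handheld: black handheld radio standing upright with its whip aerial, 55 x 32 x 105 mm, 225 mm high with its aerial; origin under its centre. Leave it alone.
- tape: roll of black tape lying flat, 68 mm across, 19 mm high; origin under its centre. Leave it alone.
- meter: yellow multimeter lying on its back, 150 x 75 x 34 mm; origin under its centre. Leave it alone.
- solder: aluminium-coloured reel of solder, 52 mm across, 44 mm high; origin under its centre. Leave it alone.
- driver: red-handled screwdriver, 170 mm, lying on the table; origin under its middle. Leave it alone.
- mug: blue mug, 80 mm across, 95 mm high; origin under its centre. Leave it alone.
- adapter: steel and brass coax adapter, 38 mm long, 20 mm thick, loose in the case's rear bin at its -y end; origin under its middle. Leave it alone.
Not all that is in view belongs to the job. What is shaped like the wedge_d but green or yellow is not meant.

How it is judged:
By the outcome, as a careful person would: the job done as asked, in the order asked, and still so for the second after the job is handed in, with the robot touching nothing.
It also fails if it takes over 72 s, if anything falls off the work surface, if the arm or the gripper's body presses on something with over 40 N, if the wrist force passes 120 N, or if a joint passes its speed limit or range.

### The arm

A 6-joint arm with a two-finger parallel gripper is mounted at the origin on the work surface. World frame = base frame: x ahead of the robot, y to its left, z up, the work surface at z = 0. Lengths are in mm, angles in degrees, forces in N, time in s.
With the tool pointing down it reaches from about 300 to 850 mm from the base axis. Payload 4.2 kg.
Tool frame: the origin (TCP) lies midway between the tips of the shut fingers; the grasp point (between the pads) lies 19 mm behind it (env.hold_point_z is the z of the grasp point in the tool frame, in mm); z points along the fingers, y is the direction in which the jaws open and shut (so a half turn about z gives the same grasp; the last joint's range is limited). The gripper opens to 91 mm and grips with 3 to 60 N. Pads are 32 mm wide; open, the fingers measure 118 mm over their backs; the gripper's body (76 mm by 178 mm) begins 60 mm behind the grasp point.
Start: joints at [-77.407, 18.312, 89.639, -0, 72.044, -1.146], TCP at [136.569, -558.562, 213.976] pointing down, gripper open.
Joint ranges: [-177.97, 177.97], [-48.28, 115.42], [12.27, 149.76], [-77.06, 257.06], [2.81, 150.46], [-146.56, 146.56]. Speed limits (degrees/s): [147.25, 147.25, 180, 180, 180, 180].

### API

Orientations are given as [roll, pitch, yaw] about the fixed x, y, z axes, in that order (R = Rz(yaw) Ry(pitch) Rx(roll)).
In Python, from workcell import env, grab_frame, camera_params, spotter gives the robot as it stands. The module is installed in compiled form; this text tells all that it offers.
- The arm moves only by the shell command python3 -m jog 'ROWS' [FORCE]. ROWS is text: rows parted by semicolons, each of 7 numbers parted by spaces: the turn, a rotation vector about the world's x, y, z in units of 5 degrees (1.0 is 5 degrees), then the shift along the world's x, y, z in units of 25 mm (1.0 is 25 mm), then the opening, from 0 (shut) to 1 (fully open). A call has 1 to 5 rows; each row is the pose to reach, as a shift and turn from the pose commanded when the call began; what a row does not reach only later rows make up. A row lasts 1/8 s, in which the tool goes at most 62.5 mm and 10.7 degrees, less where a joint would pass 70% of its speed; a pose out of reach is approached as far as the arm can. A call with a gripper value outside its range is refused whole. The fingers move at their own pace and stop on an object; FORCE is the grip in N (left out, the last holds). Time passes only in rows, so rows that repeat a pose let the fingers close. It gives the time, the measured TCP pose, the force and the opening at its end, in the units of the state.
- env.state(): the state, without advancing time (a new reading comes with each control period).
- grab_frame(name): name is "scene" or "top" or "wrist"; returns the picture (384x512x3 uint8, red, green, blue); there is no depth.
- camera_params(name): a dict with "K" (3x3 intrinsics, pixels), "rvec" (rotation vector, rad) and "tvec" (3), from world to camera coordinates, as OpenCV has them. Camera axes: x right, y down, z forward; pixel columns grow to the right and rows downward; lengths in mm; the calibration is good to about 2 mm. The wrist camera is an equidistant fisheye: a pixel r from the principal point sees the ray r / f radians off the axis. A picture is of the moment at which its call begins: read the wrist's pose just before it. camera_params takes no time and is no camera call; for the wrist camera it gives the pose at the moment of the call.
- env.job_done(): hands the job in, once; it reports no verdict.
Trained networks look in the newest picture that a camera, given by its name, has taken for a name from the list of things; names that differ only in an ending like _2 or _b are one class to them, and where a whole thing is asked for, a point or a joint stands for the part that bears it (a point fixed in the world has none). Each returns a list of dicts, best first, with "conf" (0 to 1); they miss things now and then, are a little off and sometimes report something else, mostly with a low value. They report only what shows in the picture. A call takes as long as a camera call. They do not tell look-alikes from the thing itself.
- spotter.look_for(query, camera): "box" ([left, top, width, height] in pixels, round what is visible of it).
- spotter.trace(query, camera): "region" (384x512 bool, what is visible of it) and "box" ([left, top, width, height] in pixels, round what is visible of it).
The state is a dict: "time_s": time; "qpos": joint angles; "qvel": joint speeds; "effort": joint torques, N m; "ee_pos": TCP position; "ee_rot": TCP orientation; "force": force on the tool from outside, world axes, zero at the start; "torque": the same for the moment, N m; "gripper_width": finger opening in mm.
Only numpy, scipy, OpenCV 4.12 (cv2) and the standard library are available. Lean on these libraries where they do the work, as an engineer would, in place of code of your own. Each camera call takes 0.05 s, during which the arm holds its last target. There are 200 camera calls.

## Working session

There is one attempt and no reset: what is moved stays moved. The work goes in short steps, Python scripts to look and compute and a shell command to move; the robot and the scene stay as the last step left them, time stands still between calls to the robot, and variables do not carry over. Pictures are saved under pics/ and viewed, about 8 in all and at most 12, crops included, and the job is handed in when it is done.

```bash
mkdir -p pics; cat > h.py <<'E'
import numpy as np, cv2
from workcell import env, grab_frame, camera_params, spotter
def save(img,name,crop=None,s=1):
    if crop: l,t,w,h=crop; img=img[t:t+h,l:l+w]
    cv2.imwrite('pics/'+name+'.png',cv2.resize(img[:,:,::-1],None,fx=s,fy=s,interpolation=cv2.INTER_CUBIC))
def P(cam):
    p=camera_params(cam);return np.array(p['K'],float),cv2.Rodrigues(np.array(p['rvec'],float))[0],np.array(p['tvec'],float).ravel()
def ray(cam,uv,prm=None):
    K,R,t=prm or P(cam)
    x=(uv[0]-K[0,2])/K[0,0];y=(uv[1]-K[1,2])/K[1,1]
    if cam=='wrist':
        r=np.hypot(x,y);s=np.sin(r)/r if r>1e-9 else 1;d=np.array([x*s,y*s,np.cos(r)])
    else: d=np.array([x,y,1.])
    return -R.T@t, R.T@d
def onplane(cam,uv,z=0,n=(0,0,1),p0=None,prm=None):
    o,d=ray(cam,uv,prm);n=np.array(n,float);p0=np.array([0,0,z]) if p0 is None else p0
    return o+d*((p0-o)@n)/(d@n)
def proj(cam,X,prm=None):
    K,R,t=prm or P(cam);c=np.atleast_2d(X)@R.T+t
    if cam=='wrist':
        r=np.hypot(c[:,0],c[:,1]);th=np.arctan2(r,c[:,2]);x=c[:,0]/r*th;y=c[:,1]/r*th
    else: x=c[:,0]/c[:,2];y=c[:,1]/c[:,2]
    return np.c_[x*K[0,0]+K[0,2],y*K[1,1]+K[1,2]]
E
python3 - <<'E'
from h import *
a=grab_frame('scene');b=grab_frame('top')
np.save('scene.npy',a);np.save('top.npy',b)
save(b,'top0',s=1.56);save(a,'scene0',s=1.56)
for c in('top','scene'):
    K,R,t=P(c);print(c,K[0,0],-R.T@t,R[2])
for q in('wedge_b','case','stand','wedge_b_nose','bin_floor','channel_mid'):
    for r in spotter.look_for(q,'top')[:7]:print(q,np.round(r['box']),round(r['conf'],2))
E
```

```text
top 375.3763980956846 [ 449.5162856    -6.07542432 1176.48969264] [ 0.08795645 -0.00165816 -0.99612294]
scene 370.0621275983516 [1459.98798968  -45.03629652  912.29633769] [-0.73492133  0.02931311 -0.67751854]
wedge_b [202. 115.  26.  22.] 0.82
wedge_b [213. 164.  20.  10.] 0.73
wedge_b [101. 218.  27.  30.] 0.63
wedge_b [147. 164.  31.  12.] 0.62
wedge_b [302. 187.  26.   6.] 0.6
wedge_b [180. 161.  27.  19.] 0.6
wedge_b [146. 228.  29.  28.] 0.58
case [256.  38. 130. 178.] 0.95
stand [134. 168. 107.  50.] 0.89
wedge_b_nose [212. 164.  24.  13.] 0.59
bin_floor [255.  35. 132. 178.] 0.94
channel_mid [136. 165. 104.  50.] 0.93
channel_mid [210. 165.  25.  11.] 0.15
```

View pics/top0.png

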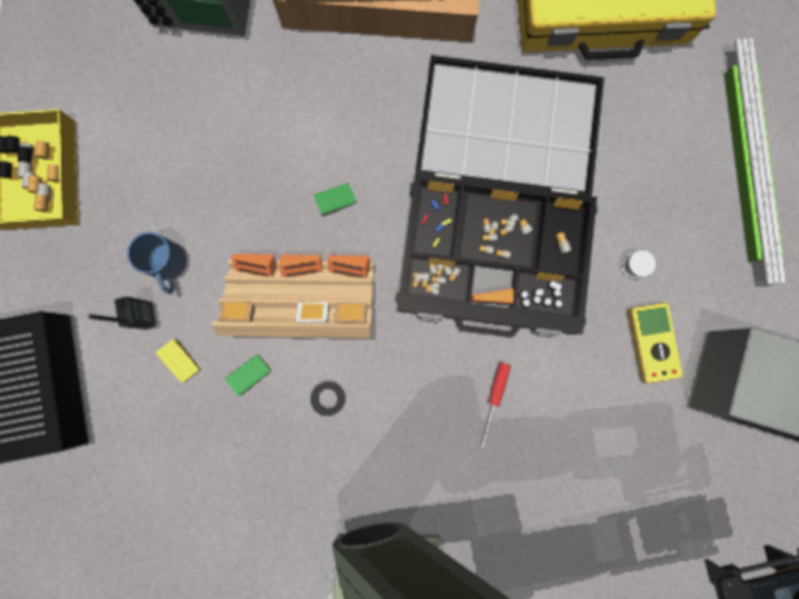

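View pics/scene0.png

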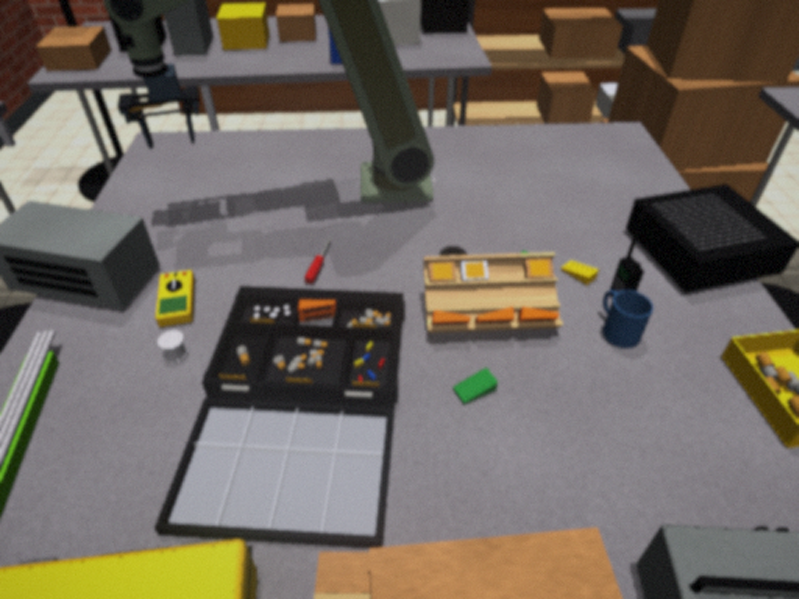

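Top view: three orange wedges in the channel at about (162,169), (193,170), (223,170) (native pixels). Wedge_a is in the grey bin at (316,189). Look-alikes are the green ones at (214,127) and (158,240) and the yellow one at (113,231), all lying on the table. The orange crates and cartons are also not the target.

```bash
python3 - <<'E'
from h import *
f=1.5625
for n,uv,z in [('w1',(253,262),65),('w2',(301,263),65),('w3',(348,264),65),('a',(493,296),64),('binc',(493,284),20),
 ('stand_lowL',(229,257),30),('stand_lowR',(374,263),30),('caseFL',(399,297),58),('caseFR',(583,317),58),('caseBL',(414,184),58),('caseBR',(596,200),58)]:
    print(n,onplane('top',np.array(uv)/f,z).round())
s=env.state();print(s['ee_pos'],s['ee_rot'],s['gripper_width'],s['time_s'])
K,R,t=P('wrist');print('cam rel tcp',(-R.T@t-np.array(s['ee_pos'])).round(),R.round(2),K[0,0])
E
```

```text
w1 [620. 273.  65.]
w2 [620. 182.  65.]
w3 [621.  92.  65.]
a [ 567. -187.   64.]
binc [ 596. -194.   20.]
stand_lowL [634. 330.  30.]
stand_lowR [630.  43.  30.]
caseFL [561.  -8.  58.]
caseFR [ 532. -361.   58.]
caseBL [783. -31.  58.]
caseBR [ 761. -386.   58.]
[ 136.545816   -558.47728059  213.85036508] [-1.79989046e+02 -5.21757025e-04  1.37392624e+01] 90.97133442881834 0.4
cam rel tcp [ 69.  17. 171.] [[ 0.24 -0.97  0.  ]
 [-0.94 -0.23  0.25]
 [-0.25 -0.06 -0.97]] 297.3186396354542
```

```bash
python3 -m jog '0 0 0 7.6 7.4 1.1 1;0 0 0 7.6 7.4 1.1 1;0 0 0 7.6 7.4 1.1 1;0 0 0 7.6 7.4 1.1 1;0 0 0 7.6 7.4 1.1 1' ; python3 -m jog '0 0 0 7.6 7.4 1.1 1;0 0 0 7.6 7.4 1.1 1;0 0 0 7.6 7.4 1.1 1;0 0 0 7.6 7.4 1.1 1;0 0 0 7.6 7.4 1.1 1'
python3 - <<'E'
from h import *
import pickle
prm=P('wrist');a=grab_frame('wrist');pickle.dump((prm,a),open('wcase.pkl','wb'))
save(a,'wcase',s=1.5625)
for q in('wedge_a','wedge_a_nose','case'):
    for r in spotter.look_for(q,'wrist')[:3]:print(q,np.round(r['box']),round(r['conf'],2))
E
```

```text
time_s: 1.02
ee_pos: [328.5, -371.4, 242.2]
ee_rot: [180.0, -0.1, 14.0]
force: [0.6, -0.7, -0.1]
gripper_width: 91.1
time_s: 1.65
ee_pos: [518.5, -187.0, 268.9]
ee_rot: [180.0, -0.0, 13.9]
force: [-0.5, -0.9, -0.3]
gripper_width: 91.2
wedge_a [  0. 152.  17.  38.] 0.96
wedge_a [59. 46. 51. 37.] 0.78
wedge_a [10. 48. 50. 24.] 0.73
wedge_a_nose [234. 128.  64.  21.] 0.7
case [125.   0. 309. 213.] 0.91
case [ 0. 46. 20. 28.] 0.53
```

View pics/wcase.png

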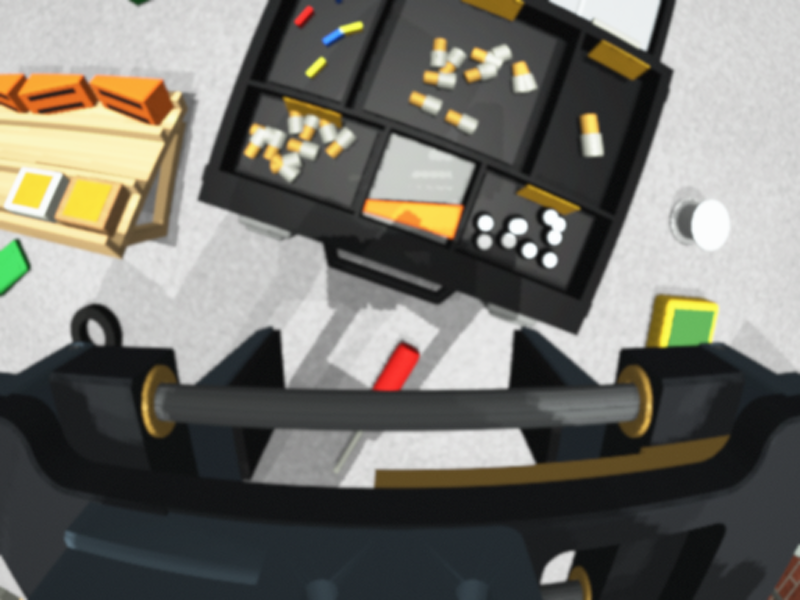

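```bash
python3 -m jog '0 0 -2 0.5 7.3 0.5 1;0 0 -2.7 0.5 7.3 0.5 1;0 0 -2.7 0.5 7.3 0.5 1;0 0 -2.7 0.5 7.3 0.5 1;0 0 -2.7 0.5 7.3 0.5 1' ; python3 -m jog '0 0 0 0.5 7.3 0 1;0 0 0 0.5 7.3 0 1;0 0 0 0.5 7.3 0 1;0 0 0 0.5 7.3 0 1;0 0 0 0.5 7.3 0 1'
python3 - <<'E'
from h import *
import pickle
from scipy.optimize import least_squares
prm=P('wrist');a=grab_frame('wrist');pickle.dump((prm,a),open('wstand.pkl','wb'))
save(a,'wstand',(80,0,384,288),s=2.08)
print(env.state()['qpos'],np.round(-prm[1].T@prm[2]))
for q in('wedge_b','wedge_b_nose','stand'):
    for r in spotter.look_for(q,'wrist')[:4]:print(q,np.round(r['box']),round(r['conf'],2))
prm,_=pickle.load(open('wcase.pkl','rb'))
f=1.5625
for n,uv,z in [('FL',(200,200),58),('FR',(583,333),58),('BR',(672,71),58),('binBL',(390,132),58),('binBR',(484,163),58),('a noseTop',(364,201),64),('a noseBase',(362,213),64),('a butt slope',(465,207),64),('a butt base',(455,240),64)]:
    print(n,onplane('wrist',np.array(uv)/f,z,prm=prm).round(1))
E
```

```text
time_s: 2.48
ee_pos: [528.5, -7.8, 281.4]
ee_rot: [179.9, 0.0, 0.2]
force: [0.2, 0.1, -0.3]
gripper_width: 91.1
time_s: 3.1
ee_pos: [541.8, 174.2, 281.1]
ee_rot: [179.9, 0.0, 0.1]
force: [0.2, 0.3, 0.3]
gripper_width: 91.2
[ 1.66790238e+01  1.58703782e+01  8.34732020e+01 -5.64097099e-02
  8.06999362e+01  1.06613490e+02] [613. 175. 452.]
wedge_b [147. 101.  65.  33.] 0.84
wedge_b [287.  99.  62.  33.] 0.74
wedge_b [456. 150.  35.  21.] 0.65
wedge_b [214.  99.  60.  33.] 0.63
wedge_b_nose [286.  99.  63.  35.] 0.8
stand [130. 105. 231. 121.] 0.88
FL [540.   -6.3  58. ]
FR [ 504.8 -366.    58. ]
BR [ 767.1 -387.1   58. ]
binBL [ 628.8 -154.1   58. ]
binBR [ 623.7 -234.6   58. ]
a noseTop [ 568.8 -147.4   64. ]
a noseBase [ 559.  -148.1   64. ]
a butt slope [ 584.1 -227.6   64. ]
a butt base [ 555.9 -226.7   64. ]
```

View pics/wstand.png

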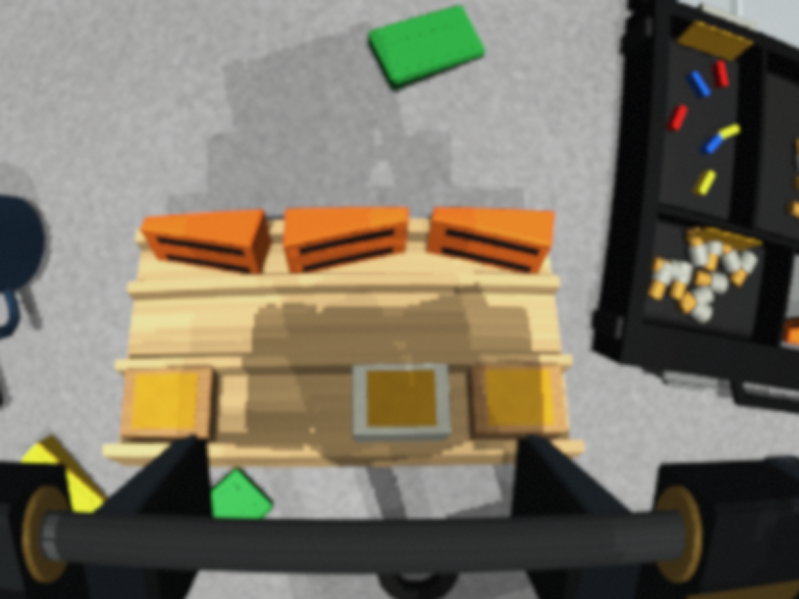

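Wrist view over the stand (crop pixels), robot at the bottom: three orange wedges in the channel.
- **Left wedge**, (205,240): nose left (+y), slope face on the lip.
- **Middle wedge**, (347,238): nose right (-y), base on the lip.
- **Right wedge**, (490,240): nose left (+y), slope face on the lip.

In the bin, wedge_a has its nose at +y, as described. The slots therefore need -y, +y, -y, so one of the nose-left wedges must be turned half round.

```bash
python3 - <<'E'
from h import *
import pickle
prm,im=pickle.load(open('wstand.pkl','rb'))
up=lambda uv:np.array(uv)/2.08+[80,0]
for n,uv,z in [('L l',(145,218),68.1),('L r',(266,210),68.1),('M l',(284,209),68.1),('M r',(409,208),68.1),('R l',(431,207),68.1),('R r',(554,212),68.1),
  ('lip L',(138,234),42),('lip R',(560,0),42),('up cleat2 L',(115,362),None),('up R',(572,358),None),('top edgeL',(103,458),None),('top edge R',(585,455),None),('cleat1L',(130,290),None),('cleat1R',(560,285),None)]:
    if z is None: continue
    print(n,onplane('wrist',up(uv),z,prm=prm).round(1))
# board-parallel planes: cleat1 top 14 above board, through (626,182,30)
n=np.array([.5,0,.866])
for nm,uv,h in[('cleat1L',(129,284),14),('cleat1R',(560,278),14),('cleat2L',(117,362),18),('cleat2R',(573,357),18)]:
    print(nm,onplane('wrist',up(uv),n=n,p0=np.array([626,182,30])+h*n,prm=prm).round(1))
# upscaled edges crop for precise view
c=im[85:150,135:365];save(c,'ch',s=3.4)
E
```

```text
L l [634.8 312.1  68.1]
L r [636.  233.1  68.1]
M l [636.3 221.9  68.1]
M r [636.7 145.2  68.1]
R l [637.6 131.6  68.1]
R r [638.   52.7  68.1]
lip L [625.6 326.8  42. ]
lip R [795.8  36.6  42. ]
cleat1L [592.5 325.6  65.5]
cleat1R [595.7  45.9  63.7]
cleat2L [546.6 324.6  96.6]
cleat2R [549.3  45.2  95. ]
```

View pics/ch.png

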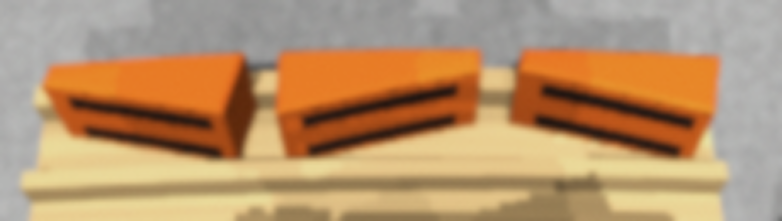

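```bash
cat >> h.py <<'E'
from scipy.spatial.transform import Rotation as Ro
def need(pos,Rt,pos_only=False):
    "units of jog from measured pose to target pose"
    s=env.state();R0=Ro.from_euler('xyz',s['ee_rot'],degrees=True)
    rv=(Ro.from_matrix(Rt)*R0.inv()).as_rotvec(degrees=True)/5
    print('turn',rv.round(2),'shift',((np.array(pos)-s['ee_pos'])/25).round(2),'t',round(s['time_s'],2),'q',np.round(s['qpos']))
def down(yaw): return Ro.from_euler('xyz',[180,0,yaw],degrees=True).as_matrix()
E
python3 -m jog '0 0 2.1 0.95 -7.3 -1.6 1;0 0 4.2 0.95 -7.3 -1.6 1;0 0 6.3 0.95 -7.3 -1.6 1;0 0 8.4 0.95 -7.3 -1.6 1;0 0 8.4 0.95 -7.3 -1.6 1' ; python3 -m jog '0 0 2.1 0.95 -7.3 -1.6 1;0 0 4.2 0.95 -7.3 -1.6 1;0 0 6.3 0.95 -7.3 -1.6 1;0 0 8.4 0.95 -7.3 -1.6 1;0 0 8.4 0.95 -7.3 -1.6 1'
python3 - <<'E'
from h import *
import pickle
prm=P('wrist');a=grab_frame('wrist');pickle.dump((prm,a),open('wbin.pkl','wb'))
print(np.round(-prm[1].T@prm[2]))
print(proj('wrist',[[592,-192,20],[592,-192,58]],prm).round(),env.state()['qpos'])
u,v=proj('wrist',[592,-192,40],prm)[0]
l,t=int(max(0,u-130)),int(max(0,v-100));print(l,t)
save(a,'wbin',(l,t,min(260,512-l),min(200,384-t)),s=3)
E
```

```text
time_s: 3.92
ee_pos: [565.0, -8.0, 241.3]
ee_rot: [-180.0, 0.0, 42.0]
force: [-0.0, 1.4, -0.8]
gripper_width: 91.4
time_s: 4.55
ee_pos: [589.1, -188.7, 201.4]
ee_rot: [180.0, -0.0, 84.0]
force: [1.1, -0.6, 0.5]
gripper_width: 91.3
[ 597. -118.  372.]
[[257. 180.]
 [257. 188.]] [-1.87808396e+01  2.26542160e+01  8.47844312e+01  3.44034265e-02
  7.25399557e+01 -1.27963231e+01]
126 84
```

View pics/wbin.png

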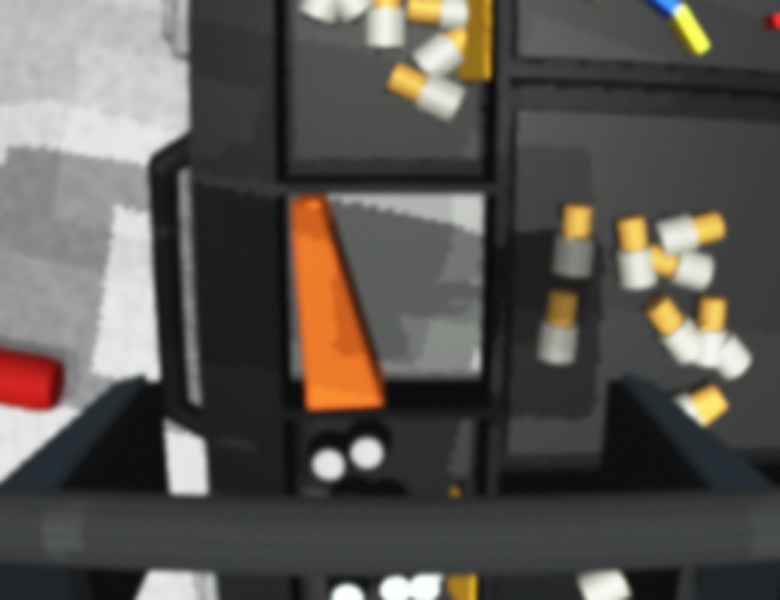

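```bash
python3 - <<'E'
from h import *
import pickle
prm,im=pickle.load(open('wbin.pkl','rb'))
up=lambda uv:np.array(uv)/3+[126,84]
for n,uv,z in [('floor TR',(485,215),20),('floor BR',(480,378),20),('floorB-L',(395,380),20),('rimR up',(494,195),58),('rimR dn',(487,405),58),('rim T l',(300,190),58),('rim T r',(484,193),58),('rim B l',(295,412),58),('rim B r',(484,408),58),('rimL',(285,195),58),
 ('frontwall outer up',(191,60),58),('frontwall outer dn',(207,470),58),
 ('a noseBase',(291,200),64),('a noseSl',(325,197),64),('a butt base',(307,411),64),('a butt sl',(386,406),64)]:
    print(n,onplane('wrist',up(uv),z,prm=prm).round(1))
E
```

```text
floor TR [ 632.2 -165.7   20. ]
floor BR [ 624.7 -233.2   20. ]
floorB-L [ 589.5 -230.3   20. ]
rimR up [ 632.2 -153.7   58. ]
rimR dn [ 623.5 -231.7   58. ]
rim T l [ 564.1 -144.8   58. ]
rim T r [ 628.7 -152.7   58. ]
rim B l [ 551.7 -226.8   58. ]
rim B r [ 622.3 -232.8   58. ]
rimL [ 558.6 -146.    58. ]
frontwall outer up [530.9 -93.8  58. ]
frontwall outer dn [ 514.  -247.3   58. ]
a noseBase [ 561.2 -147.4   64. ]
a noseSl [ 573.1 -147.7   64. ]
a butt base [ 557.  -224.8   64. ]
a butt sl [ 586.1 -225.9   64. ]
```

```bash
python3 -m jog '0 0 1.3 .5 -.15 -2 0;0 0 2.66 .5 -.15 -3.6 0;0 0 2.66 .5 -.15 -3.6 0;0 0 2.66 .5 -.15 -3.6 0;0 0 2.66 .5 -.15 -3.6 0' 30; python3 -m jog '0 0 0 0 0 -1.6 0;0 0 0 0 0 -3.25 0;0 0 0 0 0 -3.25 0';  python3 -m jog '0 0 0 -.2 .02 0 0;0 0 0 -.4 .04 0 0;0 0 0 -.5 .05 0 0;0 0 0 -.6 .06 0 0;0 0 0 -.6 .06 0 0'
```

```text
time_s: 5.22
ee_pos: [603.0, -192.3, 114.0]
ee_rot: [179.8, 0.1, 97.5]
force: [1.0, -0.3, 1.0]
gripper_width: 44.3
time_s: 5.6
ee_pos: [600.1, -191.8, 29.0]
ee_rot: [-179.8, -0.1, 97.5]
force: [0.6, 0.0, 1.0]
gripper_width: 14.1
time_s: 6.22
ee_pos: [586.7, -190.9, 30.6]
ee_rot: [180.0, 0.0, 97.5]
force: [1.2, 0.2, -0.5]
gripper_width: 0.3
```

```bash
python3 -m jog '0 0 0 -.1 .01 0 0;0 0 0 -.15 .015 0 0;0 0 0 -.15 .015 0 0'; python3 -m jog '0 0 0 -.05 .005 0 0;0 0 0 -.1 .01 0 0;0 0 0 -.1 .01 0 0';python3 -m jog '0 0 0 -.05 .005 0 0;0 0 0 -.1 .01 0 0;0 0 0 -.1 .01 0 0'
```

```text
time_s: 6.6
ee_pos: [582.7, -190.4, 30.2]
ee_rot: [-180.0, -0.0, 97.5]
force: [1.1, -1.1, -0.5]
gripper_width: 0.1
time_s: 6.98
ee_pos: [581.6, -190.4, 30.3]
ee_rot: [179.8, 0.0, 97.5]
force: [4.9, 0.2, -2.5]
gripper_width: 0.1
time_s: 7.35
ee_pos: [581.7, -190.4, 30.8]
ee_rot: [179.5, 0.1, 97.5]
force: [9.9, 0.4, -4.2]
gripper_width: 0.3
```

```bash
cat >> h.py <<'E'
def tilt(b):
    "tool square to board; tool x = stand y turned by b deg about board normal (stand yaw .7)"
    return (Ro.from_euler('z',.7,degrees=True)*Ro.from_euler('y',30,degrees=True)*Ro.from_euler('z',90+b,degrees=True)*Ro.from_euler('x',180,degrees=True)).as_matrix()
E
python3 -m jog '0 0 0 .4 -.04 0 0;0 0 0 .4 -.04 2.4 0.3;0 0 0 .4 -.04 4.8 0.55;0 0 0 .4 2 6 0.55;0 0 0 .4 3.5 6 0.55'
python3 - <<'E'
from h import *
need((653,188.5,116),tilt(6.7))
E
```

```text
time_s: 7.98
ee_pos: [588.3, -101.6, 183.4]
ee_rot: [179.8, 0.1, 97.5]
force: [1.1, -0.8, -0.9]
gripper_width: 37.6
turn [-0.07  6.04 -0.02] shift [ 2.59 11.6  -2.7 ] t 7.97 q [-11.  21.  90.  -0.  69. -18.]
```

```bash
python3 -m jog '0 2 0 1 2.4 0 .55;0 4 0 2 4.8 0 .55;0 6 0 2.6 7 0 .55;0 6 0 2.6 9.3 0 .55;0 6 0 2.6 11.6 0 .55'; python3 -m jog '0 0 0 0 0 -1 .55;0 0 0 0 0 -2.3 .55;0 0 0 0 0 -2.6 .55;0 0 0 0 0 -2.6 .55'
python3 - <<'E'
from h import *
import pickle
need((653,188.5,116),tilt(6.7));need((623,188.5,63.6),tilt(6.7))
prm=P('wrist');a=grab_frame('wrist');pickle.dump((prm,a),open('wm.pkl','wb'))
n=np.array([.5,0,.866]);u=np.array([-.866,0,.5])
q=np.array([615.2,0,30])
pts=[q+[0,v,0]+k*u+h*n for k,v,h in[(0,221.9,44),(0,145.2,44),(28,221.9,44),(10,145.2,44)]]
uv=proj('wrist',pts,prm);b=a.copy()
for p in uv: cv2.circle(b,tuple(int(round(x)) for x in p),2,(0,0,255),-1)
t=proj('wrist',np.array([623,188.5,63.6]),prm)[0];cv2.circle(b,tuple(int(x) for x in t),2,(0,255,0),-1)
save(b,'wm',s=1.5625);print(uv.round())
E
```

```text
time_s: 8.6
ee_pos: [652.4, 189.1, 177.5]
ee_rot: [-149.8, -3.7, 96.5]
force: [0.5, 1.0, -0.4]
gripper_width: 50.0
time_s: 9.1
ee_pos: [652.4, 187.2, 115.3]
ee_rot: [-150.1, -3.7, 96.5]
force: [0.1, -0.0, 0.8]
gripper_width: 50.2
turn [-0.08 -0.02 -0.  ] shift [0.02 0.05 0.03] t 9.1 q [ 12.  49.  56.   6. 105.   5.]
turn [-0.08 -0.02 -0.  ] shift [-1.18  0.05 -2.07] t 9.1 q [ 12.  49.  56.   6. 105.   5.]
[[274. 170.]
 [260. 262.]
 [236. 165.]
 [248. 260.]]
```

View pics/wm.png

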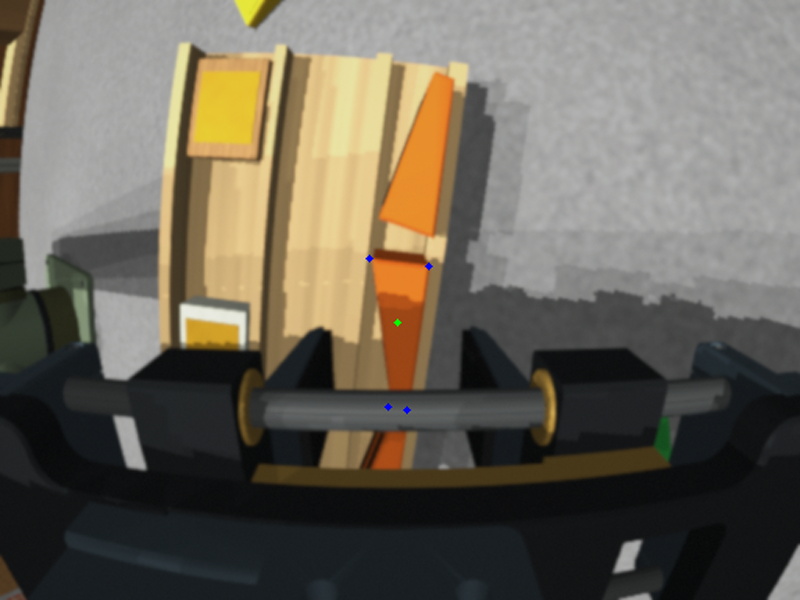

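The wrist view matches the model: the predicted butt corners at (369,258) and (429,266) sit on the real edge, and the grip point at (397,323) is mid-wedge. Descending.

```bash
python3 -m jog '0 0 0 -.6 .03 -1.05 .55;0 0 0 -1.17 .05 -2.05 .55;0 0 0 -1.17 .05 -2.05 .55;0 0 0 -1.17 .05 -2.05 .2;0 0 0 -1.17 .05 -2.05 0' 35; python3 -m jog '0 0 0 0 0 0 0;0 0 0 0 0 0 0;0 0 0 0 0 0 0;0 0 0 0 0 0 0'; python3 -m jog '0 0 0 .5 0 .87 0;0 0 0 1.5 0 2.6 0;0 0 0 1.5 0 3.6 0;0 0 0 1.5 0 3.6 0' 
python3 - <<'E'
from h import *
# slot 2 : tool yaw for wedge yaw 180-6 => bisector line yaw 90-6+6.7
c=np.array([590,-190]);ex=np.array([.9945,-.1045]);ey=np.array([.1045,.9945])
need((588,-190,180),down(90.7))
E
```

```text
time_s: 9.78
ee_pos: [625.0, 188.9, 65.5]
ee_rot: [-150.4, -3.8, 96.5]
force: [-0.1, 0.2, 0.9]
gripper_width: 32.7
time_s: 10.28
ee_pos: [624.3, 188.9, 64.8]
ee_rot: [-150.3, -3.8, 96.5]
force: [2.6, 0.8, 5.5]
gripper_width: 21.9
time_s: 10.78
ee_pos: [661.7, 189.0, 155.1]
ee_rot: [-150.4, -3.8, 96.6]
force: [-0.4, -0.1, -0.8]
gripper_width: 21.6
turn [-0.36 -5.96 -1.34] shift [ -2.95 -15.16   1.  ] t 10.78 q [ 12.  48.  50.   6. 110.   5.]
```

```bash
python3 -m jog '0 -1.5 -.2 -.5 -2.4 .5 0;-.1 -3 -.6 -1 -4.8 .8 0;-.2 -4.5 -1 -1.6 -7.2 .8 0;-.36 -5.96 -1.34 -2.2 -9.6 .8 0;-.36 -5.96 -1.34 -2.8 -12 .8 0'; python3 -m jog '0 0 0 -.15 -2.4 0 0;0 0 0 -.15 -3.15 0 0;0 0 0 -.15 -3.15 0 0'
cat >> h.py <<'E'
def hand(tag,view=None,z=-11):
    import pickle
    s=env.state();prm=P('wrist');a=grab_frame('wrist')
    pickle.dump((prm,a,s['ee_pos'],s['ee_rot']),open(tag+'.pkl','wb'))
    if view: save(a,tag,view,s=3)
    return prm,a,np.array(s['ee_pos']),Ro.from_euler('xyz',s['ee_rot'],degrees=True).as_matrix()
def tool(uv,prm,p,R,z=-11):
    "pixel -> tool-frame point on plane tool z=z"
    X=onplane('wrist',uv,n=R[:,2],p0=p+R[:,2]*z,prm=prm);return R.T@(X-p)
E
python3 - <<'E'
from h import *
prm,a,p,R=hand('h2',(150,120,230,190))
print(p,proj('wrist',[p+R@[-0,0,-11],p+R@[38,0,-11],p+R@[38,14,-11],p+R@[38,-14,-11]],prm).round())
E
```

```text
time_s: 11.4
ee_pos: [586.1, -111.9, 172.4]
ee_rot: [-179.6, -0.0, 90.7]
force: [1.2, -0.9, -0.2]
gripper_width: 22.1
time_s: 11.78
ee_pos: [586.3, -190.2, 172.3]
ee_rot: [-179.7, -0.1, 90.6]
force: [0.8, -0.0, -0.7]
gripper_width: 21.8
[ 586.33049771 -190.20675985  172.27260011] [[254. 243.]
 [254. 180.]
 [279. 180.]
 [228. 180.]]
```

View pics/h2.png

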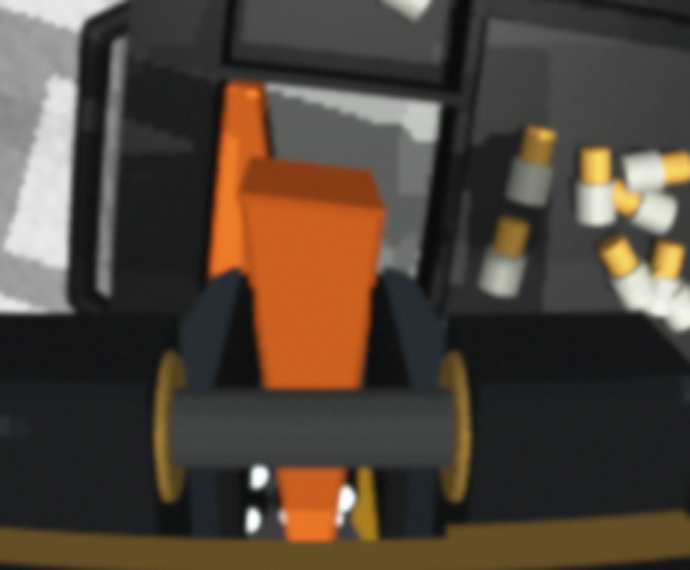

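```bash
python3 - <<'E'
from h import *
import pickle
prm,a,p,r=pickle.load(open('h2.pkl','rb'));p=np.array(p);R=Ro.from_euler('xyz',r,degrees=True).as_matrix()
up=lambda uv:np.array(uv)/3+[150,120]
for uv in[(240,196),(385,209),(266,385),(361,385),(290,540),(335,540)]:
    print(tool(up(uv),prm,p,R).round(1))
print(R.round(2))
for n,uv in[('a nose base',(224,86)),('a nose sl',(263,86)),('a base low',(208,277)),]:
    print(n,onplane('wrist',up(uv),64,prm=prm).round(1))
for n,uv in[('rimT l',(232,72)),('rimT r',(440,100)),]: print(n,onplane('wrist',up(uv),58,prm=prm).round(1))
E
```

```text
[ 34.8 -13.1 -11. ]
[ 32.4  13.7 -11. ]
[ -3.2  -8.9 -11. ]
[ -3.2   9.8 -11. ]
[-40.4  -4.5 -11. ]
[-40.4   5.1 -11. ]
[[-0.01  1.   -0.01]
 [ 1.    0.01  0.  ]
 [ 0.   -0.01 -1.  ]]
a nose base [ 557.9 -147.2   64. ]
a nose sl [ 570.2 -147.2   64. ]
a base low [ 551.8 -210.2   64. ]
rimT l [ 559.9 -143.3   58. ]
rimT r [ 626.9 -151.5   58. ]
```

```bash
python3 -m jog '0 0 0 -.18 .27 -1.5 0;0 0 0 -.18 .27 -2.7 0;0 0 0 -.18 .27 -2.7 0;0 0 0 -.18 .27 -2.7 0'; python3 -m jog '0 0 0 0 0 -.5 0;0 0 0 0 0 -.9 0;0 0 0 0 0 -1.2 0;0 0 0 0 0 -1.5 0;0 0 0 0 0 -1.5 0'
python3 - <<'E'
from h import *
prm,a,p,R=hand('p2',(150,100,230,190))
need((581.8,-183.4,67),down(90.7))
E
```

```text
time_s: 12.32
ee_pos: [583.8, -182.2, 107.4]
ee_rot: [-179.9, 0.0, 90.8]
force: [0.1, 0.4, -0.1]
gripper_width: 22.1
time_s: 12.95
ee_pos: [582.4, -183.1, 68.2]
ee_rot: [-179.8, -0.0, 90.7]
force: [0.0, -0.1, -0.5]
gripper_width: 22.0
turn [-0.   -0.04  0.01] shift [-0.03 -0.01 -0.07] t 13.0 q [-19.  28.  96.  -0.  56. -19.]
```

View pics/p2.png

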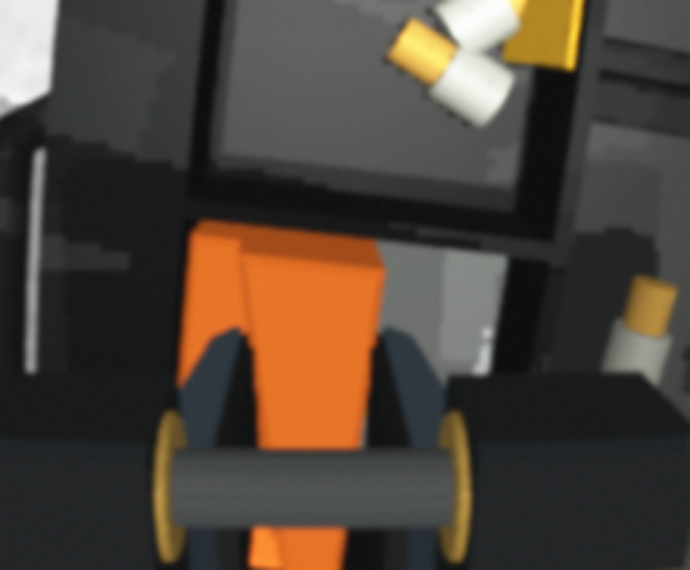

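```bash
python3 -m jog '0 0 0 0 0 0 .38;0 0 0 0 0 0 .38;0 0 0 0 0 0 .38;0 0 0 0 0 .8 .3;0 0 0 0 0 .8 0'; python3 -m jog '0 0 0 0 0 .5 0;0 0 0 0 0 .5 0;0 0 0 0 0 .5 0;0 0 0 0 0 .2 0;0 0 0 0 0 0 0'; python3 -m jog '0 0 0 0 0 -.4 0;0 0 0 0 0 -.7 0;0 0 0 0 0 -.85 0;0 0 0 0 0 -.95 0;0 0 0 0 0 -.95 0'
```

```text
time_s: 13.62
ee_pos: [584.0, -183.6, 90.4]
ee_rot: [180.0, 0.1, 90.7]
force: [0.7, 0.7, -0.3]
gripper_width: 20.3
time_s: 14.25
ee_pos: [582.3, -183.0, 87.9]
ee_rot: [-179.8, -0.0, 90.7]
force: [0.7, 0.6, 0.2]
gripper_width: 0.5
time_s: 14.88
ee_pos: [582.8, -183.2, 65.2]
ee_rot: [-179.8, -0.0, 90.7]
force: [0.4, 0.1, 0.2]
gripper_width: -0.1
```

```bash
python3 -m jog '0 0 0 0 0 -.1 0;0 0 0 0 0 -.2 0;0 0 0 0 0 -.2 0'; python3 -m jog '0 0 0 0 0 1 0;0 0 -1.3 1.19 -.12 1 0;0 0 -1.3 1.19 -.12 1 0;0 0 -1.3 1.19 -.12 1 0'; python3 -m jog '0 0 0 0 0 -1 0;0 0 0 0 0 -2 0;0 0 0 0 0 -2 0';python3 -m jog '0 0 0 -.1 .01 0 0;0 0 0 -.2 .02 0 0;0 0 0 -.3 .03 0 0;0 0 0 -.3 .03 0 0'
```

```text
time_s: 15.25
ee_pos: [584.5, -183.5, 64.4]
ee_rot: [179.9, 0.1, 90.7]
force: [-4.2, 1.0, 18.3]
gripper_width: 0.2
time_s: 15.75
ee_pos: [611.7, -186.0, 84.8]
ee_rot: [-179.7, -0.0, 84.2]
force: [0.6, 0.3, 0.7]
gripper_width: 0.5
time_s: 16.12
ee_pos: [610.0, -185.5, 33.1]
ee_rot: [-179.5, -0.1, 84.2]
force: [0.6, 0.0, 0.3]
gripper_width: 0.3
time_s: 16.62
ee_pos: [605.0, -185.5, 35.7]
ee_rot: [-179.9, -0.0, 84.2]
force: [-0.4, -0.1, -0.0]
gripper_width: 0.2
```

```bash
python3 -m jog '0 0 0 -.1 .01 0 0;0 0 0 -.2 .02 0 0;0 0 0 -.25 .025 0 0;0 0 0 -.25 .025 0 0'; python3 -m jog '0 0 0 -.08 .01 0 0;0 0 0 -.16 .016 0 0;0 0 0 -.16 .016 0 0';  python3 -m jog '0 0 0 -.06 .01 0 0;0 0 0 -.12 .012 0 0;0 0 0 -.12 .012 0 0'
```

```text
time_s: 17.12
ee_pos: [600.0, -184.9, 35.6]
ee_rot: [-180.0, -0.0, 84.2]
force: [4.0, 0.5, -0.1]
gripper_width: 0.5
time_s: 17.5
ee_pos: [600.1, -185.0, 36.4]
ee_rot: [179.5, 0.0, 84.1]
force: [12.2, 0.8, -3.6]
gripper_width: 0.4
time_s: 17.88
ee_pos: [600.2, -185.0, 37.0]
ee_rot: [179.1, 0.1, 84.1]
force: [17.2, 1.6, -6.3]
gripper_width: 0.6
```

```bash
python3 -m jog '0 0 0 .25 -.02 0 0;0 0 0 .25 -.02 2 0.2;0 0 0 .25 -.02 4.2 0.55;0 2 0 .6 2 5.4 0.55;0 4 0 1 4 5.4 0.55'
python3 - <<'E'
from h import *
need((654,87,125),tilt(-6.7))
E
```

```text
time_s: 18.5
ee_pos: [617.1, -84.4, 175.1]
ee_rot: [-160.0, 2.1, 84.4]
force: [0.9, -0.6, -1.3]
gripper_width: 37.2
turn [-0.06  1.98  0.01] shift [ 1.48  6.86 -2.  ] t 18.5 q [-7. 35. 70. -3. 95. -1.]
```

```bash
python3 -m jog '0 1 0 .8 2.4 0 .55;0 1.98 0 1.48 4.7 -.3 .55;0 1.98 0 1.48 6.86 -1 .55;0 1.98 0 1.48 6.86 -2 .55;0 1.98 0 1.48 6.86 -2 .55'
python3 - <<'E'
from h import *
need((624.2,87,63.6),tilt(-6.7))
E
```

```text
time_s: 19.12
ee_pos: [651.9, 87.6, 117.9]
ee_rot: [-149.7, 3.0, 85.0]
force: [-0.8, -0.0, 0.4]
gripper_width: 50.1
turn [-0.08 -0.1  -0.02] shift [-1.11 -0.02 -2.17] t 19.12 q [  5.  47.  59.   3. 105.  11.]
```

```bash
python3 -m jog '0 0 0 -.5 0 -1.1 .55;0 0 0 -1.05 0 -1.9 .55;0 0 0 -1.05 0 -1.9 .55;0 0 0 -1.05 0 -1.9 .55'
python3 - <<'E'
from h import *
need((624.2,87,63.6),tilt(-6.7))
E
```

```text
time_s: 19.62
ee_pos: [628.6, 86.8, 74.3]
ee_rot: [-150.2, 2.9, 84.9]
force: [-0.3, -0.1, 0.4]
gripper_width: 50.5
turn [-0.09  0.01  0.  ] shift [-0.17  0.01 -0.43] t 19.62 q [ 5. 46. 67.  3. 97. 11.]
```

```bash
python3 -m jog '0 0 0 -.17 0 -.42 .55;0 0 0 -.17 0 -.42 .3;0 0 0 -.17 0 -.42 0;0 0 0 -.17 0 -.42 0;0 0 0 -.17 0 -.42 0' 35; python3 -m jog '0 0 0 0 0 0 0;0 0 0 0 0 0 0;0 0 0 0 0 0 0;0 0 0 0 0 0 0'; python3 -m jog '0 0 0 .5 0 .87 0;0 0 0 1.5 0 2.6 0;0 -1 0 1 -2 3.6 0;0 -2 0 .5 -4 4 0;0 -3 0 0 -6 4.2 0'
python3 - <<'E'
from h import *
need((585,-180,172),down(90.7))
E
```

```text
time_s: 20.25
ee_pos: [623.6, 87.4, 62.4]
ee_rot: [-150.1, 2.9, 84.9]
force: [0.7, -0.4, 0.5]
gripper_width: 22.3
time_s: 20.75
ee_pos: [623.6, 87.4, 62.4]
ee_rot: [-150.1, 2.9, 84.9]
force: [1.8, 0.4, 0.3]
gripper_width: 22.2
time_s: 21.38
ee_pos: [622.8, -63.9, 167.7]
ee_rot: [-165.2, 1.5, 84.4]
force: [0.4, -0.2, -0.1]
gripper_width: 22.2
turn [ 0.17 -2.97  1.29] shift [-1.51 -4.64  0.17] t 21.38 q [-6. 33. 74. -2. 88. -0.]
```

```bash
python3 -m jog '.1 -1.5 .6 -.8 -1 .2 0;.17 -2.97 1.29 -.8 -1 .2 0;.17 -2.97 1.29 -.8 -1 .2 0;.17 -2.97 1.29 -.8 -1 .2 0'
cat >> h.py <<'E'
def profile(tag):
    prm,a,p,R=hand(tag)
    hs=cv2.cvtColor(a,cv2.COLOR_RGB2HSV)
    for y in(-6,-3,0,3,6):
        print(y,[(x,*map(int,hs[int(round(v)),int(round(u))])) for x in range(24,52,2) for u,v in proj('wrist',p+R@[x,y,-12],prm)])
    for x in(20,30):
        print(x,[(y,*map(int,hs[int(round(v)),int(round(u))])) for y in range(-16,17,2) for u,v in proj('wrist',p+R@[x,y,-12],prm)])
E
python3 - <<'E'
from h import *
profile('h3')
E
```

```text
time_s: 21.88
ee_pos: [604.0, -87.3, 172.2]
ee_rot: [-179.7, -0.0, 90.6]
force: [-1.0, 0.3, -0.8]
gripper_width: 22.4
-6 [(24, 11, 215, 187), (26, 11, 217, 180), (28, 11, 216, 176), (30, 11, 214, 163), (32, 10, 209, 151), (34, 10, 205, 133), (36, 10, 147, 118), (38, 12, 79, 126), (40, 16, 49, 125), (42, 21, 41, 119), (44, 16, 41, 81), (46, 17, 83, 49), (48, 19, 167, 104), (50, 19, 169, 155)]
-3 [(24, 11, 216, 205), (26, 11, 214, 205), (28, 11, 214, 205), (30, 11, 214, 206), (32, 11, 214, 205), (34, 11, 214, 205), (36, 11, 215, 204), (38, 11, 215, 205), (40, 11, 216, 202), (42, 12, 212, 226), (44, 13, 213, 240), (46, 10, 216, 152), (48, 11, 215, 140), (50, 17, 154, 157)]
0 [(24, 11, 215, 205), (26, 11, 214, 205), (28, 11, 215, 205), (30, 11, 215, 205), (32, 11, 215, 205), (34, 11, 215, 205), (36, 11, 215, 205), (38, 11, 215, 205), (40, 11, 214, 205), (42, 13, 211, 230), (44, 13, 211, 243), (46, 11, 218, 144), (48, 11, 215, 141), (50, 21, 36, 135)]
3 [(24, 11, 215, 204), (26, 11, 215, 204), (28, 11, 214, 205), (30, 11, 216, 204), (32, 11, 215, 204), (34, 11, 216, 204), (36, 11, 213, 20
[... 368 characters left out ...]
30, 6, 41), (48, 150, 8, 32), (50, 30, 6, 41)]
20 [(-16, 100, 61, 50), (-14, 103, 56, 41), (-12, 90, 13, 20), (-10, 90, 6, 44), (-8, 9, 127, 76), (-6, 11, 215, 197), (-4, 11, 215, 205), (-2, 11, 216, 204), (0, 11, 216, 205), (2, 11, 215, 205), (4, 11, 214, 205), (6, 11, 216, 202), (8, 10, 121, 135), (10, 40, 16, 93), (12, 18, 55, 23), (14, 101, 43, 47), (16, 99, 36, 50)]
30 [(-16, 30, 6, 41), (-14, 60, 6, 40), (-12, 90, 6, 40), (-10, 60, 6, 41), (-8, 60, 6, 40), (-6, 11, 214, 163), (-4, 11, 215, 203), (-2, 11, 214, 205), (0, 11, 215, 205), (2, 11, 215, 205), (4, 11, 215, 205), (6, 11, 207, 170), (8, 30, 22, 105), (10, 19, 156, 132), (12, 19, 165, 147), (14, 21, 204, 114), (16, 20, 208, 114)]
```

```bash
python3 -m jog '0 0 0 -.12 -2.3 0 0;0 0 0 -.12 -4.34 0 0;0 0 0 -.12 -4.34 -1.3 0;0 0 0 -.12 -4.34 -2.7 0;0 0 0 -.12 -4.34 -2.7 0';python3 -m jog '0 0 0 0 0 0 0;0 0 0 0 0 0 0'
python3 - <<'E'
from h import *
need((601.1,-195.9,67),down(90.7))
E
```

```text
time_s: 22.55
ee_pos: [599.4, -195.3, 101.0]
ee_rot: [-179.4, -0.2, 90.7]
force: [-0.1, 0.4, -0.8]
gripper_width: 22.4
time_s: 22.8
ee_pos: [601.8, -196.2, 106.3]
ee_rot: [-180.0, 0.0, 90.7]
force: [0.2, -0.3, -0.5]
gripper_width: 22.2
turn [ 0.01 -0.01  0.  ] shift [-0.03  0.01 -1.57] t 22.8 q [-19.  28.  90.  -0.  62. -20.]
```

```bash
python3 -m jog '0 0 0 0 0 -.5 0;0 0 0 0 0 -.9 0;0 0 0 0 0 -1.2 0;0 0 0 0 0 -1.55 0;0 0 0 0 0 -1.55 0'; python3 -m jog '0 0 0 0 0 0 .38;0 0 0 0 0 0 .38;0 0 0 0 0 0 .38;0 0 0 0 0 .8 .3;0 0 0 0 0 .8 0'; python3 -m jog '0 0 0 0 0 .2 0;0 0 0 0 0 .2 0;0 0 0 0 0 .2 0;0 0 0 0 0 0 0;0 0 0 0 0 -.5 0';python3 -m jog '0 0 0 0 0 -.2 0;0 0 0 0 0 -.4 0;0 0 0 0 0 -.55 0;0 0 0 0 0 -.55 0'
```

```text
time_s: 23.42
ee_pos: [609.6, -198.2, 70.6]
ee_rot: [178.9, 0.3, 90.6]
force: [11.8, -0.1, 8.2]
gripper_width: 22.2
time_s: 24.05
ee_pos: [599.1, -196.0, 85.8]
ee_rot: [-179.7, -0.0, 90.7]
force: [0.4, -0.6, -1.1]
gripper_width: 20.0
time_s: 24.68
ee_pos: [602.7, -197.0, 77.6]
ee_rot: [179.8, 0.1, 90.7]
force: [-5.7, 4.6, 47.8]
gripper_width: 0.4
time_s: 25.18
ee_pos: [607.4, -199.0, 69.7]
ee_rot: [179.0, 0.5, 90.7]
force: [1.6, -3.0, 30.5]
gripper_width: 0.1
```

```bash
python3 -m jog '0 0 0 0 0 2 0;0 0 0 0 0 4.4 0;0 0 0 0 -1.5 5.5 0;0 0 0 0 -1.5 5.5 0;0 0 0 0 -1.5 5.5 0'
python3 - <<'E'
from h import *
prm,a,p,R=hand('s3',(140,50,240,190));print(p,-prm[1].T@prm[2])
E
```

```text
time_s: 25.8
ee_pos: [599.5, -233.0, 195.5]
ee_rot: [-179.7, -0.1, 90.6]
force: [0.6, 0.8, -1.2]
gripper_width: 0.7
[ 599.48387536 -232.98630103  195.54437723] [ 599.84415825 -161.99728191  366.34665743]
```

View pics/s3.png

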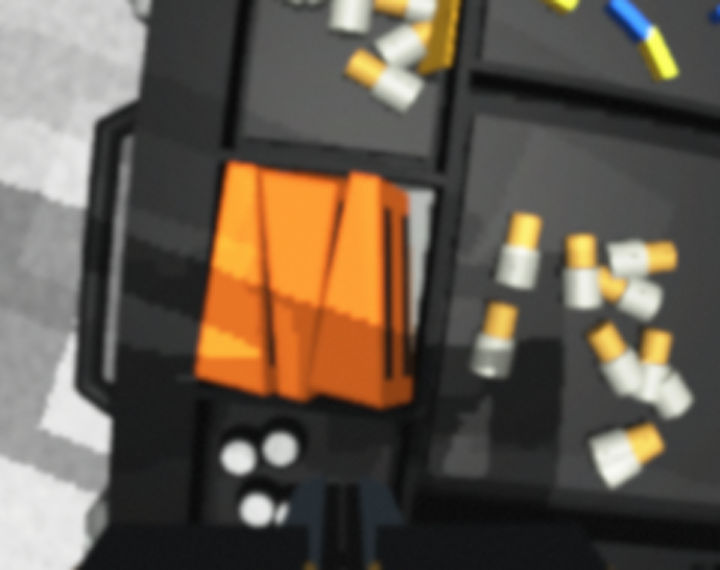

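The bin view shows a and M square at the left. Wedge 3, at (312–413, 175–405), leans with its slotted slope face visible at (395,290), so it is not down yet. Measuring before mending.

```bash
python3 - <<'E'
from h import *
import pickle
prm,a,_,_=pickle.load(open('s3.pkl','rb'))
up=lambda uv:np.array(uv)/3+[140,50]
ex=np.array([.9945,-.1045]);ey=np.array([.1045,.9945])
for n,uv,z in[('a nose base',(228,164),64),('a butt base',(196,375),64),('a butt sl',(270,394),64),('a nose sl',(256,168),64),('M butt sl',(263,170),64),('M butt base',(343,182),64),('M nose sl',(276,397),64),('M nose base',(310,402),64),
 ('3 nose base',(350,174),66),('3 nose sl',(381,176),68),('3 butt base',(313,390),64),('3 butt sl',(384,407),70),('3 low nose',(408,195),26),('3 low butt',(413,395),30),
 ('rimR up',(440,188),58),('floorR up',(436,195),20),('floorR dn',(416,330),20),('rimT r',(435,183),58),('rim L top',(222,160),58)]:
    X=onplane('wrist',up(uv),z,prm=prm)[:2];print(n,round(X@ex-606.6,1),round(X@ey+126,1))
E
```

```text
a nose base -34.7 38.1
a butt base -38.7 -35.4
a butt sl -12.3 -39.2
a nose sl -25.1 37.7
M butt sl -22.6 37.2
M butt base 4.5 36.0
M nose sl -10.1 -40.0
M nose base 1.9 -40.4
3 nose base 6.5 38.9
3 nose sl 16.8 39.4
3 butt base 2.4 -36.1
3 butt sl 27.2 -37.9
3 low nose 29.2 35.1
3 low butt 40.5 -40.7
rimR up 37.7 38.3
floorR up 40.3 36.7
floorR dn 39.2 -16.7
rimT r 35.8 39.8
rim L top -37.7 39.5
```

```bash
python3 -m jog '0 0 -1.3 .54 .87 -2.3 0;0 0 -1.3 .54 .87 -4.6 0;0 0 -1.3 .54 .87 -4.6 0;0 0 -1.3 .54 .87 -4.6 0'; python3 -m jog '0 0 0 0 0 -.2 0;0 0 0 0 0 -.4 0;0 0 0 0 0 -.5 0;0 0 0 0 0 -.6 0;0 0 0 0 0 -.6 0'; python3 -m jog '0 0 0 0 0 -.1 0;0 0 0 0 0 -.2 0;0 0 0 0 0 -.2 0'
```

```text
time_s: 26.35
ee_pos: [614.3, -211.7, 83.2]
ee_rot: [-179.8, -0.0, 84.2]
force: [0.5, -0.7, 0.0]
gripper_width: 0.2
time_s: 26.98
ee_pos: [615.3, -213.4, 69.2]
ee_rot: [179.9, 0.1, 84.2]
force: [0.9, -1.8, 4.7]
gripper_width: 0.5
time_s: 27.35
ee_pos: [617.8, -214.6, 67.4]
ee_rot: [179.5, 0.3, 84.2]
force: [1.0, -2.6, 15.9]
gripper_width: 0.5
```

```bash
python3 -m jog '0 0 0 -.1 0 -.15 0;0 0 0 -.1 0 -.3 0;0 0 0 -.1 0 -.3 0'; python3 -m jog '0 0 0 -.1 .05 -.15 0;0 0 0 -.1 .05 -.2 0;0 0 0 -.1 .05 -.2 0'; python3 - <<'E'
from h import *
need((612.9,-211.2,64),down(84.2))
E
```

```text
time_s: 27.72
ee_pos: [621.5, -215.7, 66.1]
ee_rot: [178.6, 0.4, 84.1]
force: [5.3, -1.2, 34.9]
gripper_width: 0.3
time_s: 28.1
ee_pos: [624.0, -216.0, 65.1]
ee_rot: [177.9, 0.6, 84.1]
force: [8.3, -1.8, 45.4]
gripper_width: 0.3
turn [0.15 0.41 0.01] shift [-0.45  0.19 -0.04] t 28.1 q [-20.  31.  91.  -0.  55. -14.]
```

```bash
python3 -m jog '0 0 0 -.5 0 2 0;0 0 0 -.7 -.5 4.5 0;0 0 0 -.7 -.8 5.3 0;0 0 0 -.7 -.8 5.3 0;0 0 0 -.7 -.8 5.3 0'
python3 - <<'E'
from h import *
prm,a,p,R=hand('s4');print(p)
# rectified top-down view at z=64 in bin coords: 6 px/mm, x right (-45..50), y up (-45..45)
ex=np.array([.9945,-.1045]);ey=np.array([.1045,.9945])
gx,gy=np.meshgrid(np.arange(-48,55,1/6),np.arange(48,-48,-1/6))
X=(606.6+gx)[...,None]*ex+(-126+gy)[...,None]*ey
uv=proj('wrist',np.c_[X.reshape(-1,2),np.full(gx.size,64.)],prm).reshape(*gx.shape,2).astype(np.float32)
r=cv2.remap(a,uv[...,0],uv[...,1],cv2.INTER_CUBIC)
for k in range(-40,51,10):cv2.line(r,(int((k+48)*6),0),(int((k+48)*6),8),(255,255,255),1)
save(r,'rect4')
E
```

```text
time_s: 28.72
ee_pos: [590.4, -230.0, 180.6]
ee_rot: [-179.6, -0.1, 84.2]
force: [0.5, -0.3, -0.1]
gripper_width: 0.3
[ 590.37847584 -230.01865095  180.57041042]
```

View pics/rect4.png

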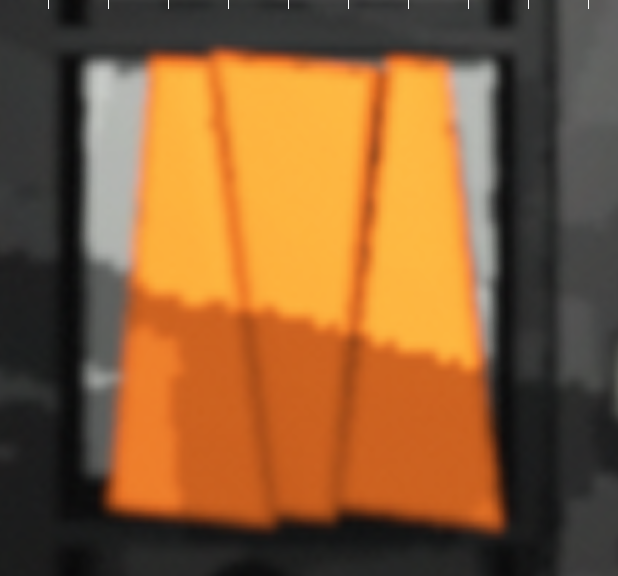

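The rectified view shows all three wedges upright and flush. Their tops span x = -23/-30 to +27/+36, so the stack has been dragged towards the rear wall and needs moving 9–16 mm back to the near wall. I'll drag it back by its tops.

```bash
python3 -m jog '0 0 0 .9 1.88 -2 0;0 0 0 .9 1.88 -4.2 0;0 0 0 .9 1.88 -4.2 0;0 0 0 .9 1.88 -4.2 0'; python3 -m jog '0 0 0 0 0 -.3 0;0 0 0 -.1 0 -.5 0;0 0 0 -.2 0 -.55 0;0 0 0 -.3 0 -.6 0;0 0 0 -.4 0.04 -.6 0'; python3 -m jog '0 0 0 -.2 .02 0 0;0 0 0 -.35 .03 0 0;0 0 0 -.5 .05 0 0;0 0 0 -.6 .06 0 0;0 0 0 -.6 .06 0 0'
```

```text
time_s: 29.28
ee_pos: [614.5, -184.1, 78.1]
ee_rot: [-179.9, 0.0, 84.2]
force: [0.3, -0.3, 0.6]
gripper_width: 0.4
time_s: 29.9
ee_pos: [606.4, -183.3, 65.3]
ee_rot: [179.8, 0.0, 84.1]
force: [1.2, 0.6, 8.2]
gripper_width: 0.5
time_s: 30.52
ee_pos: [595.4, -181.5, 65.6]
ee_rot: [179.2, -0.0, 84.1]
force: [9.5, 1.9, 3.8]
gripper_width: 0.7
```

```bash
python3 -m jog '0 0 0 0 0 2 0;0 0 0 0 -1.5 4.2 0;0 0 0 0 -1.9 4.6 0;0 0 0 0 -1.9 4.6 0;0 0 0 0 -1.9 4.6 0'
cat >> h.py <<'E'
def rect(tag):
    prm,a,p,R=hand(tag)
    ex=np.array([.9945,-.1045]);ey=np.array([.1045,.9945])
    gx,gy=np.meshgrid(np.arange(-48,55,1/6),np.arange(48,-48,-1/6))
    X=(606.6+gx)[...,None]*ex+(-126+gy)[...,None]*ey
    uv=proj('wrist',np.c_[X.reshape(-1,2),np.full(gx.size,64.)],prm).reshape(*gx.shape,2).astype(np.float32)
    r=cv2.remap(a,uv[...,0],uv[...,1],cv2.INTER_CUBIC)
    hs=cv2.cvtColor(r,cv2.COLOR_RGB2HSV).astype(int)
    o=(hs[...,1]>150)&(hs[...,0]<25)&(hs[...,2]>90)
    for y in(34,25,10,-10,-25,-34):
        i=int((48-y)*6);c=np.flatnonzero(np.median(o[i-3:i+4],0)>0);d=np.median(r[i-3:i+4,:,0],0)
        if len(c): 
            s=d[c[0]:c[-1]+1];bg=cv2.blur(s[None].astype(np.float32),(61,1))[0]-s
            m=[round((c[0]+k)/6-48,1) for k in range(8,len(s)-8) if bg[k]>12 and bg[k]==bg[max(0,k-15):k+16].max()]
            print(y,'orange',round(c[0]/6-48,1),round(c[-1]/6-48,1),'gaps',m)
    for x in(-20,0,20):
        j=int((x+48)*6);c=np.flatnonzero(o[:,j]);print('x',x,'y',(48-c[-1]/6).round(1),(48-c[0]/6).round(1))
    return r
E
python3 - <<'E'
from h import *
rect('s5')
E
```

```text
time_s: 31.15
ee_pos: [587.5, -227.6, 175.2]
ee_rot: [-179.6, -0.1, 84.2]
force: [-0.5, 0.9, -1.0]
gripper_width: 0.2
34 orange -38.5 25.5 gaps [np.float64(-26.3), np.float64(2.0), np.float64(7.7), np.float64(21.5)]
25 orange -38.5 26.0 gaps [np.float64(-24.3), np.float64(-24.2), np.float64(-24.0), np.float64(3.3), np.float64(22.7)]
10 orange -38.5 28.0 gaps [np.float64(-21.0), np.float64(-20.8), np.float64(-20.7), np.float64(3.3), np.float64(3.5), np.float64(24.7)]
-10 orange -38.7 30.5 gaps [np.float64(-16.2), np.float64(3.0), np.float64(27.0)]
-25 orange -38.5 32.7 gaps [np.float64(-12.8), np.float64(2.0), np.float64(28.8)]
-34 orange -38.7 33.3 gaps [np.float64(-11.5), np.float64(1.7)]
x -20 y -40.0 37.7
x 0 y -39.3 38.5
x 20 y -38.5 39.0
```

```bash
python3 -m jog '0 0 0 .87 1.15 -2 0;0 0 0 .87 1.15 -4 0;0 0 0 .87 1.15 -4 0;0 0 0 .87 1.15 -4 0'; python3 -m jog '0 0 0 0 0 -.3 0;0 0 0 0 0 -.55 0;0 0 0 -.1 0 -.7 0;0 0 0 -.15 0 -.8 0;0 0 0 -.15 0 -.8 0'; python3 -m jog '0 0 0 -.1 .01 -.1 0;0 0 0 -.2 .02 -.1 0;0 0 0 -.3 .03 -.1 0;0 0 0 -.4 .04 -.1 0;0 0 0 -.4 .04 -.1 0'; python3 -m jog '0 0 0 0 0 2 0;0 0 0 0 -1 4.2 0;0 0 0 0 -1.2 4.6 0;0 0 0 0 -1.2 4.6 0;0 0 0 0 -1.2 4.6 0'
python3 - <<'E'
from h import *
rect('s6')
E
```

```text
time_s: 31.7
ee_pos: [611.1, -199.9, 78.1]
ee_rot: [-179.9, -0.0, 84.2]
force: [1.1, -0.2, 0.4]
gripper_width: 0.8
time_s: 32.33
ee_pos: [615.0, -201.7, 66.1]
ee_rot: [178.9, 0.2, 84.1]
force: [3.8, 3.2, 26.3]
gripper_width: 0.1
time_s: 32.95
ee_pos: [609.2, -201.1, 66.6]
ee_rot: [178.3, 0.2, 84.1]
force: [7.0, 4.5, 35.8]
gripper_width: 0.4
time_s: 33.58
ee_pos: [595.7, -228.1, 167.7]
ee_rot: [-179.6, -0.1, 84.2]
force: [-0.5, -0.4, -1.4]
gripper_width: 0.4
34 orange -37.2 24.3 gaps [np.float64(-25.3), np.float64(3.0), np.float64(17.3)]
25 orange -37.5 24.5 gaps [np.float64(-23.7), np.float64(-23.5), np.float64(3.0), np.float64(19.3)]
10 orange -38.0 26.8 gaps [np.float64(-20.8), np.float64(-20.7), np.float64(2.3), np.float64(21.8)]
-10 orange -38.7 29.5 gaps [np.float64(-16.7), np.float64(1.3), np.float64(25.0)]
-25 orange -39.2 34.0 gaps [np.float64(-13.7), np.float64(0.7), np.float64(27.3)]
-34 orange -39.7 33.2 gaps [np.float64(-12.7), np.float64(0.2), np.float64(27.5)]
x -20 y -40.5 38.2
x 0 y -38.7 38.7
x 20 y -39.0 37.5
```

I'll change grip. Wedge 3 leans with its foot out, so I'll take it by its ends over the rim: it is 76 long and stands 6 mm proud. Then it hangs upright, and I can press the other two home before putting it back.

```bash
python3 -m jog '0 0 -2.1 .6 1.4 -1 1;0 0 -4.2 .6 1.4 -2 1;0 0 -6.3 .6 1.4 -2.4 1;0 0 -8.4 .6 1.4 -2.4 1;0 0 -10.5 .6 1.4 -2.4 1'; python3 -m jog '0 0 -2.1 0 0 0 1;0 0 -4.2 0 0 0 1;0 0 -6.3 0 0 0 1;0 0 -7.54 0 0 0 1;0 0 -7.54 0 0 0 1'
python3 - <<'E'
from h import *
need((612,-191.5,60.5),down(-6))
E
```

```text
time_s: 34.25
ee_pos: [610.9, -192.9, 107.6]
ee_rot: [-179.6, 0.1, 31.4]
force: [-0.4, 1.3, -0.3]
gripper_width: 47.6
time_s: 34.88
ee_pos: [611.1, -193.2, 108.2]
ee_rot: [-179.8, 0.1, -5.9]
force: [0.8, -0.5, -0.4]
gripper_width: 91.0
turn [-0.05 -0.02 -0.01] shift [ 0.04  0.07 -1.91] t 34.88 q [-19.  29.  89.   0.  63.  77.]
```

```bash
python3 -m jog '0 0 0 .04 .07 -1 1;0 0 0 .04 .07 -1.85 1;0 0 0 .04 .07 -1.85 1;0 0 0 .04 .07 -1.85 .7' 30; python3 -m jog '0 0 0 0 0 0 .7;0 0 0 0 0 0 .7;0 0 0 0 0 0 .7'
```

```text
time_s: 35.38
ee_pos: [613.2, -192.1, 63.8]
ee_rot: [-179.8, -0.0, -6.0]
force: [0.1, 0.3, 0.9]
gripper_width: 84.0
time_s: 35.75
ee_pos: [614.0, -196.3, 65.0]
ee_rot: [179.8, -0.3, -5.9]
force: [-0.8, -10.8, 0.8]
gripper_width: 64.1
```

```bash
python3 -m jog '0 0 0 0 0 .2 1;0 0 0 0 0 .2 1;0 0 0 -.06 .1 .2 1;0 0 0 -.06 .1 -.1 1;0 0 0 -.06 .1 -.2 1'; python3 -m jog '0 0 0 0 0 0 1;0 0 0 0 0 0 .75'; python3 -m jog '0 0 0 0 0 0 .75;0 0 0 0 0 0 .75;0 0 0 0 0 0 .75'
```

```text
time_s: 36.38
ee_pos: [610.8, -189.1, 58.2]
ee_rot: [-179.8, 0.1, -6.0]
force: [-3.8, 2.5, 10.6]
gripper_width: 91.4
time_s: 36.62
ee_pos: [611.4, -190.0, 58.4]
ee_rot: [-179.9, -0.0, -6.0]
force: [0.1, -0.6, 1.4]
gripper_width: 83.3
time_s: 37.0
ee_pos: [611.7, -190.5, 58.5]
ee_rot: [-179.9, -0.1, -6.0]
force: [0.8, -4.6, -0.2]
gripper_width: 75.9
```

```bash
python3 -m jog '0 0 0 0 0 0 .6;0 0 0 0 0 0 .6;0 0 0 0 0 .5 .6;0 0 0 0 0 1.2 .6;0 0 0 0 0 2.6 .6'
python3 - <<'E'
from h import *
prm,a,p,R=hand('h4');print(p)
r=rect('s7');save(np.hstack([r,cv2.resize(a[40:384],(768,516))[:,:]] if 0 else [r]),'x')
b=cv2.resize(a,(752,564));cv2.imwrite('pics/h4.png',b[:,:,::-1])
E
```

```text
time_s: 37.62
ee_pos: [610.0, -188.1, 122.9]
ee_rot: [-179.6, 0.2, -6.1]
force: [0.4, -0.3, 0.1]
gripper_width: 75.6
[ 610.01614614 -188.12130458  122.8644209 ]
34 orange -16.7 24.7 gaps [np.float64(-3.7), np.float64(14.5)]
25 orange -16.7 22.7 gaps [np.float64(0.3), np.float64(16.2)]
10 orange -16.7 24.2 gaps [np.float64(3.2), np.float64(18.2)]
-10 orange -16.7 26.3 gaps [np.float64(2.8), np.float64(5.7), np.float64(5.8), np.float64(21.7)]
-25 orange -16.7 28.3 gaps [np.float64(7.5), np.float64(23.2)]
-34 orange -16.7 30.3 gaps [np.float64(9.2), np.float64(23.2)]Traceback (most recent call last):
  File "<stdin>", line 3, in <module>
  File "h.py", line 66, in rect
    j=int((x+48)*6);c=np.flatnonzero(o[:,j]);print('x',x,'y',(48-c[-1]/6).round(1),(48-c[0]/6).round(1))
                                                                 ~^^^^
IndexError: index -1 is out of bounds for axis 0 with size 0
```

```bash
python3 -m jog '0 0 0 .26 -.14 0 .6;0 0 0 .26 -.14 -.5 .6;0 0 0 .26 -.14 -1 .6;0 0 0 .26 -.14 -1 .6'; python3 -m jog '0 0 0 0 0 -.4 .6;0 0 0 0 0 -.9 .6;0 0 0 0 0 -1.3 .6;0 0 0 0 0 -1.45 .6;0 0 0 0 0 -1.45 .6'
```

```text
time_s: 38.22
ee_pos: [616.2, -192.5, 95.7]
ee_rot: [-179.7, 0.3, -6.0]
force: [-0.1, -0.3, -0.8]
gripper_width: 75.5
time_s: 38.85
ee_pos: [614.0, -193.3, 67.6]
ee_rot: [-179.9, 0.3, -6.1]
force: [-16.4, 2.5, 31.6]
gripper_width: 75.2
```

```bash
python3 -m jog '0 0 0 -.1 0 .6 .6;0 0 0 -.15 .02 .6 .6;0 0 0 -.15 .02 .3 .6;0 0 0 -.15 .02 0.1 .6;0 0 0 -.15 .02 0.1 .6'; python3 - <<'E'
from h import *
s=env.state();print(s['ee_pos'],s['force'],s['gripper_width'])
E
```

```text
time_s: 39.48
ee_pos: [615.2, -192.7, 69.4]
ee_rot: [-179.8, -0.2, -6.1]
force: [-7.2, 2.9, 28.7]
gripper_width: 75.0
[ 615.19503938 -192.65377522   69.41389742] [-7.20448094  2.91481399 28.70176365] 75.01911180516156
```

```bash
python3 -m jog '0 0 0 0 0 1 .6;0 0 0 0 0 3.5 .6;0 0 0 0 0 3.5 .6;0 0 0 0 0 3.5 .6'; python3 - <<'E'
from h import *
prm,a,p,R=hand('h5');s=grab_frame('scene');print(p)
u,v=proj('scene',p)[0];u,v=int(u),int(v)
c=cv2.resize(s[v-45:v+45,u-60:u+60],(390,292),interpolation=cv2.INTER_CUBIC)
w=cv2.resize(a[60:284,130:430],(400,299),interpolation=cv2.INTER_CUBIC)
pr=P('scene');t=grab_frame('top');u,v=[int(x) for x in proj('top',p)[0]];tt=cv2.resize(t[v-45:v+45,u-60:u+60],(390,292),interpolation=cv2.INTER_CUBIC)
import pickle
b=pickle.load(open('h4.pkl','rb'))[1];w4=cv2.resize(b[60:284,130:430],(400,299),interpolation=cv2.INTER_CUBIC)
can=np.zeros((600,800,3),np.uint8);can[:299,:400]=w;can[:292,405:795]=c;can[300:599,:400]=w4;can[300:592,405:795]=tt
save(can,'comp')
E
```

```text
time_s: 39.98
ee_pos: [613.4, -192.3, 150.5]
ee_rot: [-179.8, 0.1, -6.0]
force: [-0.9, -0.2, -0.8]
gripper_width: 74.9
[ 613.39838067 -192.282284    150.461555  ]
```

View pics/comp.png

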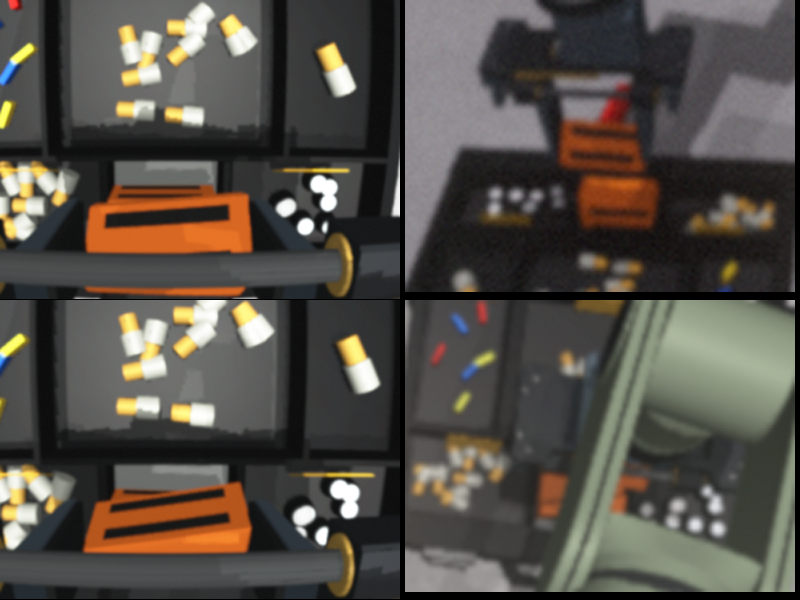

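The composite (wrist top left, scene top right) shows wedge 3 held by its ends but swung about 40° about the jaw axis, so that grip was too shallow. I'll set it down upright on free table in front with the tool tilted, then regrip it deeper.

```bash
python3 -m jog '0 0 0 -2 1 0 .6;.2 2 0 -4 2.4 0 .6;.42 4 0 -6 3.8 0 .6;.63 6 0 -6.9 5.2 -1 .6;.8 7.6 0 -6.9 5.7 -2.5 .6'; python3 -m jog '0 0 0 0 0 -1 .6;0 0 0 0 0 -1 .6'; python3 - <<'E'
from h import *
s=env.state();print(s['ee_pos'],s['ee_rot'],s['force'],s['gripper_width'])
prm,a,p,R=hand('h6')
hs=cv2.cvtColor(a,cv2.COLOR_RGB2HSV)
# profile along tool z direction is not visible; list orange rows at column of tool y=0
cv2.imwrite('pics/h6.png',a[:,:,::-1])
E
```

```text
time_s: 40.75
ee_pos: [441.1, -48.7, 89.4]
ee_rot: [-179.8, 38.4, -6.0]
force: [1.3, -0.5, -0.8]
gripper_width: 74.7
time_s: 41.0
ee_pos: [440.1, -49.8, 62.3]
ee_rot: [-179.8, 38.6, -6.0]
force: [-0.6, 0.1, -0.2]
gripper_width: 75.0
[440.06916199 -49.7511998   62.33990834] [-179.81572923   38.5776005    -6.005848  ] [-0.5711752   0.13138811 -0.18641097] 74.9525089443866
```

```bash
python3 -m jog '0 0 0 0 0 -.4 .6;0 0 0 0 0 -.7 .6;0 0 0 0 0 -.85 .6;0 0 0 0 0 -.95 .6;0 0 0 0 0 -.95 .6'; python3 - <<'E'
from h import *
s=env.state();print(s['force'])
E
```

```text
time_s: 41.68
ee_pos: [441.6, -50.1, 41.0]
ee_rot: [-179.8, 38.2, -6.0]
force: [0.4, -1.0, -0.7]
gripper_width: 75.1
[ 0.42454744 -0.98499919 -0.68966415]
```

```bash
python3 -m jog '0 0 0 0 0 -.1 .6;0 0 0 0 0 -.1 1;0 0 0 0 0 -.1 1;0 0 0 0 0 -.1 1'; python3 -m jog '0 0 0 1.2 0 1.6 1;-.2 -2 0 1.2 0 3 1;-.42 -4 0 .6 0 4 1;-.63 -6 0 0 0 4 1;-.8 -7.64 0 -.3 0 4 1'; python3 - <<'E'
from h import *
prm,a,p,R=hand('t1');print(p,env.state()['ee_rot'],env.state()['time_s'])
gx,gy=np.meshgrid(np.arange(390,500,.5),np.arange(10,-110,-.5))
uv=proj('wrist',np.c_[gx.ravel(),gy.ravel(),np.full(gx.size,44.)],prm).reshape(*gx.shape,2).astype(np.float32)
r=cv2.remap(a,uv[...,0],uv[...,1],cv2.INTER_LINEAR)
cv2.imwrite('pics/t1r.png',r[:,:,::-1])
hs=cv2.cvtColor(r,cv2.COLOR_RGB2HSV).astype(int);o=(hs[...,1]>150)&(hs[...,0]<25)&(hs[...,2]>60)
for y in range(0,-106,-8):
    i=int((10-y)*2);c=np.flatnonzero(o[i]);print(y,[(390+c[0]/2,390+c[-1]/2)] if len(c) else '', [int(v) for v in r[i,c[::6],0]] if len(c) else '')
ys=np.flatnonzero(o.sum(1)>6);print('y',10-ys[0]/2,10-ys[-1]/2)
E
```

```text
time_s: 42.18
ee_pos: [441.6, -50.1, 38.6]
ee_rot: [-179.8, 38.2, -6.0]
force: [-0.5, 0.0, -0.1]
gripper_width: 91.5
time_s: 42.8
ee_pos: [433.2, -50.0, 139.6]
ee_rot: [-179.8, -0.6, -6.0]
force: [0.7, 0.2, -0.1]
gripper_width: 91.2
[433.15188568 -50.04508294 139.58380111] [-179.78847207   -0.32849051   -6.02121888] 42.85
0  
-8  
-16 [(np.float64(435.0), np.float64(449.0))] [135, 173, 177, 170, 114]
-24 [(np.float64(434.0), np.float64(452.0))] [134, 173, 175, 177, 145, 69, 98]
-32 [(np.float64(433.0), np.float64(452.5))] [133, 173, 173, 175, 175, 98, 82]
-40 [(np.float64(432.5), np.float64(453.5))] [144, 173, 173, 173, 175, 152, 68]
-48 [(np.float64(431.5), np.float64(454.5))] [146, 173, 174, 173, 174, 174, 114, 87]
-56 [(np.float64(430.5), np.float64(455.5))] [147, 176, 174, 173, 173, 174, 166, 70, 72]
-64 [(np.float64(429.5), np.float64(456.0))] [176, 215, 214, 214, 214, 214, 213, 163, 75]
-72 [(np.float64(428.5), np.float64(457.0))] [173, 214, 215, 214, 215, 214, 215, 207, 110, 89]
-80 [(np.float64(427.5), np.float64(459.0))] [173, 214, 214, 215, 215, 215, 215, 214, 176, 95, 109]
-88 [(np.float64(447.0), np.float64(454.5))] [145, 152, 144]
-96  
-104  
y -12.0 -88.0
```

```bash
python3 -m jog '0 0 0 .6 -.06 -1.5 1;0 0 0 .6 -.06 -3 1;0 0 0 .6 -.06 -4.3 1;0 0 0 .6 -.06 -4.3 1;0 0 0 .6 -.06 -4.3 .6' 40; python3 -m jog '0 0 0 0 0 0 .6;0 0 0 0 0 0 .6;0 0 0 0 0 0 .6'; python3 - <<'E'
from h import *
s=env.state();print(s['ee_pos'],s['gripper_width'])
E
```

```text
time_s: 43.48
ee_pos: [450.1, -51.7, 31.8]
ee_rot: [-179.8, -0.3, -6.0]
force: [-0.6, 0.5, -0.6]
gripper_width: 83.9
time_s: 43.85
ee_pos: [450.3, -51.8, 32.2]
ee_rot: [-179.8, -0.4, -6.0]
force: [0.2, -0.1, 7.0]
gripper_width: 75.1
[450.31147696 -51.81773659  32.22969761] 75.08962471347937
```

```bash
python3 -m jog '0 0 0 0 0 2 .6;0 0 0 .5 -1 4 .6;0 0 0 1.6 -2.8 4.8 .6;0 0 0 3 -4.9 4.8 .6;0 0 0 3 -4.9 4.8 .6'; python3 -m jog '0 0 0 0 0 0 .6';python3 - <<'E'
from h import *
try: r=rect('s8')
except Exception as e: print(e)
s=env.state();print(s['ee_pos'],s['ee_rot'],s['gripper_width'])
need((615.9,-191.4,112),down(-6))
E
```

```text
time_s: 44.48
ee_pos: [526.0, -177.2, 151.1]
ee_rot: [-179.9, -0.3, -6.2]
force: [-0.1, 0.2, -1.3]
gripper_width: 74.7
time_s: 44.6
ee_pos: [523.0, -173.7, 150.3]
ee_rot: [-179.7, -0.1, -6.1]
force: [-0.4, -0.2, -1.8]
gripper_width: 75.3
34 orange -26.2 12.0 gaps [np.float64(-15.0), np.float64(-14.8), np.float64(-14.7)]
25 orange -25.7 11.5 gaps [np.float64(-12.5)]
10 orange -25.8 11.5 gaps [np.float64(-9.2)]
-10 orange -26.2 11.7 gaps [np.float64(-4.7), np.float64(-4.5)]
-25 orange -25.2 11.5 gaps [np.float64(-1.0)]
-34 orange -26.3 12.7 gaps [np.float64(1.0), np.float64(1.2)]
x -20 y -39.8 37.3
x 0 y -39.8 39.5
index -1 is out of bounds for axis 0 with size 0
[ 522.86835292 -173.2227369   150.4492907 ] [-1.79738901e+02 -8.72412179e-02 -6.01607597e+00] 75.1368234724143
turn [-0.05  0.02  0.  ] shift [ 3.72 -0.73 -1.54] t 44.65 q [-20.  19.  98.   0.  63.  76.]
```

```bash
python3 -m jog '0 0 0 2.2 -.4 0 .6;0 0 0 4.16 -.78 -.8 .6;0 0 0 4.16 -.78 -1.8 .6;0 0 0 4.16 -.78 -2.2 .6;0 0 0 4.16 -.78 -2.2 .6'; python3 -m jog '0 0 0 0 0 0 .6';  python3 - <<'E'
from h import *
s=env.state();print(s['force']);need((626.9,-192.6,91.8),down(-6))
E
```

```text
time_s: 45.28
ee_pos: [626.9, -192.6, 95.6]
ee_rot: [-179.8, -0.1, -6.0]
force: [-0.1, -0.1, -0.5]
gripper_width: 75.2
time_s: 45.4
ee_pos: [628.2, -193.5, 97.4]
ee_rot: [-179.8, -0.3, -6.0]
force: [-0.2, -0.6, -1.4]
gripper_width: 75.0
[-0.17270094 -0.60244204 -1.39544361]
turn [-0.03  0.07  0.  ] shift [-0.05  0.03 -0.23] t 45.4 q [-18.  30.  88.   0.  62.  78.]
```

```bash
python3 -m jog '0 0 0 -.05 .0 -.2 .6;0 0 0 -.3 .03 -.2 .6;0 0 0 -.5 .05 -.2 .6;0 0 0 -.65 .07 -.2 .6;0 0 0 -.75 .08 -.2 .6'; python3 -m jog '0 0 0 -.06 .01 0 .6;0 0 0 -.06 .01 0 .6';  python3 - <<'E'
from h import *
s=env.state();print(s['force']);x=np.array(s['ee_pos']);print('bin x',x[0]*.9945-x[1]*.1045-606.6)
E
```

```text
time_s: 46.02
ee_pos: [609.6, -191.7, 91.4]
ee_rot: [-179.8, -0.3, -6.0]
force: [2.7, 0.2, 0.3]
gripper_width: 75.3
time_s: 46.28
ee_pos: [609.2, -191.6, 91.6]
ee_rot: [-179.8, -0.4, -6.0]
force: [3.7, -0.2, 0.0]
gripper_width: 75.2
[ 3.74060985 -0.16138422  0.0267655 ]
bin x 19.275823124152453
```

```bash
python3 -m jog '0 0 0 -.08 .01 0 .6;0 0 0 -.12 .01 0 .6;0 0 0 -.12 .01 0 .6';  python3 - <<'E'
from h import *
s=env.state();print(s['force']);x=np.array(s['ee_pos']);print('bin x',x[0]*.9945-x[1]*.1045-606.6,x[0]*.1045+x[1]*.9945+126)
E
```

```text
time_s: 46.65
ee_pos: [607.7, -191.4, 92.2]
ee_rot: [-179.8, -0.6, -6.0]
force: [7.4, 0.1, 0.6]
gripper_width: 75.5
[7.40154776 0.12497791 0.62286645]
bin x 17.777633615203968 -0.880503710821074
```

```bash
python3 -m jog '0 0 0 .12 0 .1 .6;0 0 0 .22 .01 .1 .6;0 0 0 .22 .01 0 .6;0 0 0 .22 .01 -.3 .6'; python3 -m jog '0 0 0 0 0 -.3 .6;0 0 0 0 0 -.6 .6;0 0 0 0 0 -.9 .6;0 0 0 0 0 -1 .6;0 0 0 0 0 -1 .6'; python3 - <<'E'
from h import *
s=env.state();print(s['force']);x=np.array(s['ee_pos']);print('bin x',x[0]*.9945-x[1]*.1045-606.6,x[0]*.1045+x[1]*.9945+126)
E
```

```text
time_s: 47.15
ee_pos: [611.4, -191.2, 83.8]
ee_rot: [-179.8, -0.4, -6.0]
force: [3.0, -0.5, 4.2]
gripper_width: 75.4
time_s: 47.78
ee_pos: [609.9, -190.8, 58.4]
ee_rot: [-179.8, -0.2, -6.0]
force: [1.4, 1.0, 3.9]
gripper_width: 75.2
[1.43689698 1.02470017 3.89151856]
bin x 19.87766576542424 0.02123489892758812
```

```bash
python3 -m jog '0 0 0 -.08 .01 .05 .6;0 0 0 -.14 .015 .05 .6;0 0 0 -.14 .015 .05 .6;0 0 0 -.14 .015 .05 .95;0 0 0 -.14 .015 .05 .95'; python3 -m jog '0 0 0 .05 0 0 .95;0 0 0 .05 0 1.5 .95;0 0 0 .05 0 4 .95;0 0 0 .05 1 4.5 .95;0 0 0 .05 1 4.5 .95'; python3 - <<'E'
from h import *
try: r=rect('s9')
except Exception as e: print(e)
E
```

```text
time_s: 48.4
ee_pos: [605.4, -190.3, 59.1]
ee_rot: [-179.8, -0.0, -6.0]
force: [0.5, -0.5, 0.6]
gripper_width: 86.4
time_s: 49.02
ee_pos: [608.5, -164.6, 173.9]
ee_rot: [-179.8, -0.3, -5.9]
force: [-0.4, -0.9, -0.7]
gripper_width: 86.6
34 orange -38.7 19.0 gaps [np.float64(-1.0), np.float64(12.5)]
25 orange -39.0 19.3 gaps [np.float64(-1.0), np.float64(-0.8), np.float64(-0.7), np.float64(15.2)]
10 orange -38.8 22.8 gaps [np.float64(-0.5), np.float64(18.7)]
-10 orange -38.8 27.3 gaps [np.float64(-1.2), np.float64(23.5)]
-25 orange -39.0 32.7 gaps [np.float64(-1.2), np.float64(-1.0), np.float64(-0.8), np.float64(-0.7), np.float64(26.8)]
-34 orange -39.2 30.2 gaps [np.float64(-0.8)]
x -20 y -40.8 40.3
x 0 y -37.8 39.7
x 20 y -38.0 22.3
```

```bash
python3 - <<'E'
from h import *
need((640,278,121),tilt(-103.3))
E
python3 -m jog '0 0 0 0 2.4 0 1;0 2 0 0 4.8 0 1;0 4 0 .3 7.2 0 1;.3 5.9 -.4 .6 9.6 0 1;.5 5.9 -.8 .9 12 0 1'; python3 - <<'E'
from h import *
need((640,278,121),tilt(-103.3))
E
```

```text
turn [-0.45  6.03 -1.29] shift [ 1.29 17.73 -2.05] t 49.08 q [-16.  25.  86.   0.  69.  80.]
time_s: 49.7
ee_pos: [631.4, 135.4, 165.9]
ee_rot: [178.2, 29.9, -10.8]
force: [0.6, -0.1, 0.2]
gripper_width: 91.1
turn [-1.    0.08 -0.19] shift [ 0.35  5.7  -1.79] t 49.7 q [  7.  43.  60.   7. 106. 108.]
```

```bash
python3 -m jog '-.5 0 -.1 .2 2.4 0 1;-1 .08 -.19 .35 4.8 -.5 1;-1 .08 -.19 .35 5.7 -1.2 1;-1 .08 -.19 .35 5.7 -1.5 1;-1 .08 -.19 .35 5.7 -1.5 1'; python3 -m jog '0 0 0 0 0 0 1'; python3 - <<'E'
from h import *
need((610.2,278,69.2),tilt(-103.3))
E
```

```text
time_s: 50.32
ee_pos: [639.3, 274.5, 133.6]
ee_rot: [172.5, 28.8, -14.5]
force: [-0.9, -0.6, 0.5]
gripper_width: 91.0
time_s: 50.45
ee_pos: [640.0, 274.7, 135.6]
ee_rot: [172.7, 28.6, -14.5]
force: [-0.4, 0.1, -0.5]
gripper_width: 91.4
turn [-0.02  0.11  0.  ] shift [-1.19  0.13 -2.66] t 50.45 q [ 18.  49.  52.   9. 107. 121.]
```

```bash
python3 -m jog '0 .1 0 -.1 .1 -.7 1;0 .1 0 -.65 .13 -1.7 1;0 .1 0 -1.19 .13 -2.66 1;0 .1 0 -1.19 .13 -2.66 1;0 .1 0 -1.19 .13 -2.66 1' 40; python3 - <<'E'
from h import *
need((610.2,278,69.2),tilt(-103.3))
E
```

```text
time_s: 51.08
ee_pos: [610.4, 280.2, 68.9]
ee_rot: [172.6, 29.1, -14.4]
force: [-0.2, 1.0, 1.3]
gripper_width: 91.3
turn [-0.03  0.02 -0.02] shift [-0.01 -0.09  0.01] t 51.08 q [ 19.  49.  62.   9.  98. 121.]
```

```bash
python3 -m jog '0 0 0 0 0 0 .6;0 0 0 0 0 0 .6;0 0 0 0 0 0 .6;0 0 0 0 0 0 .6'; python3 -m jog '0 0 0 .5 0 .87 .6;0 0 0 1.5 0 2.6 .6;.3 -2 0 1.5 -1.5 4 .6;.6 -4 .5 1 -3.8 4.5 .6;1 -6 1.3 .5 -6 4.5 .6'; python3 - <<'E'
from h import *
need((600,60,185),down(80));need((600,60,185),down(0))
print(env.state()['gripper_width'])
E
```

```text
time_s: 51.58
ee_pos: [610.1, 280.0, 69.2]
ee_rot: [172.6, 29.0, -14.4]
force: [2.1, -1.9, 4.4]
gripper_width: 75.1
time_s: 52.2
ee_pos: [623.1, 129.4, 182.1]
ee_rot: [-177.2, -0.0, -4.9]
force: [1.3, -0.5, -0.9]
gripper_width: 75.2
turn [-0.5  -0.37 16.98] shift [-0.93 -2.77  0.12] t 52.2 q [  9.  25.  85.   3.  70. 103.]
turn [-0.57  0.03  0.98] shift [-0.93 -2.77  0.12] t 52.2 q [  9.  25.  85.   3.  70. 103.]
75.19506444724513
```

```bash
python3 -m jog '-.3 0 2.1 0 -1 0 .6;-.5 -.2 4.2 -.3 -2 0 .6;-.5 -.3 6.3 -.5 -3 0 .6;-.5 -.3 8.4 -.7 -4 0 .6;-.5 -.3 10.5 -.9 -5 0 .6'; python3 -m jog '0 0 2.1 0 -.4 0 .6;0 0 4.2 0 -.8 0 .6;0 0 6.3 0 -1.2 0 .6;0 0 8.4 0 -1.6 0 .6;0 0 10.5 0 -2 0 .6';python3 -m jog '0 0 2.1 0 -.4 0 .6;0 0 4.2 0 -.8 0 .6;0 0 6.3 0 -1.2 0 .6;0 0 8.4 0 -1.6 0 .6;0 0 10.5 0 -2 0 .6'; python3 - <<'E'
from h import *
need((625,-192,105),down(174))
E
```

```text
time_s: 52.82
ee_pos: [599.0, 4.9, 180.2]
ee_rot: [-180.0, 0.1, 47.8]
force: [0.5, -0.6, -0.8]
gripper_width: 75.1
time_s: 53.45
ee_pos: [599.3, -44.6, 180.1]
ee_rot: [180.0, -0.0, 100.2]
force: [-0.4, -0.6, -1.2]
gripper_width: 75.2
time_s: 54.08
ee_pos: [599.3, -94.6, 180.1]
ee_rot: [179.9, -0.0, 152.7]
force: [0.0, 0.3, -0.3]
gripper_width: 75.2
turn [-0.02  0.    4.25] shift [ 1.03 -3.9  -3.  ] t 54.08 q [-10.  22.  88.   0.  69. -73.]
```

```bash
python3 -m jog '0 0 2.1 0 0 0 .6;0 0 4.25 0 0 0 .6;0 0 4.25 0 0 0 .6'; python3 - <<'E'
from h import *
prm,a,p,R=hand('h7');hs=cv2.cvtColor(a,cv2.COLOR_RGB2HSV);print(p,R[:,0].round(2))
for y in range(-40,41,8):
    L=[]
    for x in np.arange(-6,45,1.):
        u,v=proj('wrist',p+R@[x,y,-12],prm)[0];h=hs[int(round(v)),int(round(u))]
        L.append('%d:%d'%(x,h[2]) if h[1]>140 and h[0]<25 else '.')
    print(y,' '.join(L))
E
```

```text
time_s: 54.45
ee_pos: [599.4, -94.4, 180.2]
ee_rot: [179.9, 0.0, 173.5]
force: [-0.4, -0.1, -1.0]
gripper_width: 75.6
[599.35688759 -94.38777352 180.19016427] [-0.99  0.11 -0.  ]
-40 . . . . . . . . . . . . . . . . . . . . . . . . . . . . . . 24:181 25:234 26:238 27:239 28:239 29:240 30:239 31:232 32:219 33:239 34:240 35:240 36:240 37:240 38:240 39:240 40:241 41:243 42:241 43:241 44:235
-32 . . -4:151 -3:241 -2:238 -1:207 0:162 . . . . . . 7:138 8:202 9:212 10:213 11:220 12:225 13:229 14:232 15:240 16:242 17:240 18:209 19:156 20:151 21:151 22:149 . . . 26:203 27:223 28:234 29:235 30:234 31:228 32:212 33:237 34:238 35:239 36:238 37:238 38:238 39:237 40:237 41:240 42:240 43:240 44:240
-24 . . . . . . . . . . . . . 7:153 8:207 9:217 10:236 11:239 12:240 13:241 14:241 15:242 16:243 17:242 18:241 19:231 20:209 21:127 . 23:51 24:129 25:142 26:109 27:109 28:77 . . . . . . . . . . . . . . . .
-16 . . . . . . . . . . . . . 7:161 8:192 9:212 10:212 11:213 12:213 13:214 14:213 15:214 16:214 17:215 18:215 19:215 20:213 21:198 22:153 23:123 . 25:86 26:145 27:141 28:73 . . . . . . . . . . . . . . 
[... 907 characters left out ...]
9 . 33:114 34:132 35:113 . . . . 40:78 41:126 42:153 43:164 44:157
24 . . . . . . . . . . . . . 7:173 8:208 9:211 10:212 11:212 12:213 13:214 14:214 15:214 16:214 17:213 18:213 19:214 20:214 21:213 22:214 23:213 24:213 25:214 26:213 27:214 28:213 29:210 30:199 31:185 32:129 33:46 34:66 35:108 36:133 37:79 . . . . . . .
32 . . . . . . . . . . . . 6:125 7:168 8:208 9:211 10:212 11:213 12:213 13:213 14:214 15:213 16:213 17:213 18:214 19:213 20:213 21:213 22:213 23:213 24:214 25:213 26:213 27:214 28:214 29:214 30:212 31:210 32:198 33:165 34:139 35:139 36:138 37:138 38:136 39:126 40:76 . . . .
40 . . . . . . . . . . . . . . . . . . . . . . . . . . . . . . . . . . . . . . . . . . . . . . . . . . .
```

```bash
python3 -m jog '0 0 .1 .7 -2.2 0 .6;0 0 .1 1.35 -3.95 -.8 .6;0 0 .1 1.35 -3.95 -2 .6;0 0 .1 1.35 -3.95 -3 .6;0 0 .1 1.35 -3.95 -3 .6'; python3 -m jog '0 0 0 0 0 0 .6'; python3 - <<'E'
from h import *
need((633.1,-193.2,59),down(174))
E
```

```text
time_s: 55.12
ee_pos: [631.7, -192.9, 103.2]
ee_rot: [179.9, -0.3, 174.0]
force: [-0.1, 0.0, -0.5]
gripper_width: 74.9
time_s: 55.25
ee_pos: [634.1, -193.5, 106.7]
ee_rot: [180.0, 0.1, 174.1]
force: [0.3, 0.4, -0.4]
gripper_width: 75.3
turn [-0.    0.03 -0.02] shift [-0.04  0.01 -1.91] t 55.25 q [ -18.   30.   86.    0.   63. -102.]
```

```bash
python3 -m jog '0 0 0 -.03 0 -.4 .6;0 0 0 -.03 0 -.7 .6;0 0 0 -.03 0 -.9 .6;0 0 0 -.03 0 -1 .6;0 0 0 -.03 0 -1 .6'; python3 - <<'E'
from h import *
print(np.round(env.state()['force'],1))
need((633.1,-193.2,59),down(174))
E
```

```text
time_s: 55.88
ee_pos: [632.5, -193.5, 80.5]
ee_rot: [179.9, 0.0, 174.1]
force: [0.2, -0.1, -0.5]
gripper_width: 75.2
[ 0.2 -0.1 -0.5]
turn [-0.01  0.01 -0.03] shift [ 0.02  0.01 -0.86] t 55.88 q [ -18.   32.   88.    0.   60. -102.]
```

```bash
python3 -m jog '0 0 0 0 0 -.3 .6;0 0 0 0 0 -.5 .6;0 0 0 0 0 -.7 .6;0 0 0 0 0 -.83 .6;0 0 0 0 0 -.83 .6'; python3 - <<'E'
from h import *
print(np.round(env.state()['force'],1))
E
```

```text
time_s: 56.5
ee_pos: [632.4, -193.4, 59.6]
ee_rot: [179.9, 0.0, 174.1]
force: [-0.2, 0.5, -0.7]
gripper_width: 75.2
[-0.2  0.5 -0.7]
```

```bash
python3 -m jog '0 0 0 0 0 0 .95;0 0 0 0 0 0 .95;0 0 0 0 0 .8 .95;0 0 0 -.4 .05 1.4 .5;0 0 0 -.82 .1 1.4 0'; python3 -m jog '0 0 0 0 0 0 0;0 0 0 0 0 0 0;0 0 0 0 0 0 0;0 0 0 0 0 0 0;0 0 0 0 0 -.4 0'; python3 -m jog '0 0 0 0 0 -.2 0;0 0 0 0 0 -.4 0;0 0 0 0 0 -.5 0;0 0 0 0 0 -.5 0'
```

```text
time_s: 57.12
ee_pos: [612.1, -191.2, 96.5]
ee_rot: [180.0, 0.2, 174.1]
force: [-0.4, 0.7, -0.1]
gripper_width: 69.4
time_s: 57.75
ee_pos: [612.8, -191.2, 85.2]
ee_rot: [180.0, 0.2, 174.2]
force: [-0.1, 1.2, -0.2]
gripper_width: 19.6
time_s: 58.25
ee_pos: [612.0, -191.0, 72.3]
ee_rot: [179.9, 0.0, 174.1]
force: [-0.6, 0.1, 0.6]
gripper_width: 0.4
```

```bash
python3 -m jog '0 0 0 0 0 -.2 0;0 0 0 0 0 -.33 0;0 0 0 0 0 -.43 0;0 0 0 0 0 -.43 0'; python3 -m jog '0 0 0 0 0 -.08 0;0 0 0 0 0 -.16 0;0 0 0 0 0 -.16 0'
```

```text
time_s: 58.75
ee_pos: [612.6, -191.0, 64.4]
ee_rot: [180.0, 0.2, 174.1]
force: [-3.0, 1.5, 11.9]
gripper_width: 0.4
time_s: 59.12
ee_pos: [613.6, -191.0, 64.4]
ee_rot: [180.0, 0.4, 174.1]
force: [-7.1, 2.7, 30.8]
gripper_width: 0.3
```

```bash
python3 -m jog '0 0 0 0 0 .6 0;0 0 0 -1.75 .18 .6 0;0 0 0 -1.75 .18 .6 0;0 0 0 -1.75 .18 .3 0;0 0 0 -1.75 .18 .1 0'; python3 -m jog '0 0 0 0 0 -.1 0;0 0 0 0 0 -.1 0'; python3 -m jog '0 0 0 0 0 1.5 0;0 0 0 0 0 4 0;0 0 0 0 -1 4.5 0;0 0 0 -1 -2 4.5 0;0 0 0 -1.5 -2 4.5 0'; python3 - <<'E'
from h import *
try: r=rect('sA');cv2.imwrite('pics/rA.png',r[:,:,::-1])
except Exception as e: print(e)
hs=cv2.cvtColor(r,cv2.COLOR_RGB2GRAY).astype(int)
print(env.state()['ee_pos'],env.state()['gripper_width'])
E
```

```text
time_s: 59.75
ee_pos: [570.2, -186.9, 64.2]
ee_rot: [180.0, 0.2, 174.1]
force: [-11.7, 4.2, 47.3]
gripper_width: 0.6
time_s: 60.0
ee_pos: [570.4, -186.9, 64.2]
ee_rot: [-180.0, 0.3, 174.1]
force: [-10.3, 2.8, 38.2]
gripper_width: 0.4
time_s: 60.62
ee_pos: [530.8, -237.8, 169.6]
ee_rot: [180.0, 0.0, 174.0]
force: [-0.9, 1.3, 0.3]
gripper_width: 0.5
34 orange -41.0 -8.2 gaps []
25 orange -41.8 -20.0 gaps []
10 orange -41.2 -21.5 gaps []
-10 orange -41.2 -21.3 gaps []
-25 orange -41.2 -21.3 gaps []
-34 orange -41.5 -21.8 gaps []
x -20 y 25.0 40.3
x 0 y -44.8 -42.0
x 20 y -43.7 -41.2
[ 529.10079534 -236.72556004  169.52814771] 0.09584091507828407
```

```bash
python3 -m jog '0 0 0 2.4 .6 1.2 0;0 0 0 4.5 1.2 1.6 0;0 0 0 6 1.8 1.6 0;0 0 0 6 1.8 1.6 0;0 0 0 6 1.8 1.6 0'; python3 - <<'E'
from h import *
r=rect('sB');cv2.imwrite('pics/rB.png',r[:,:,::-1])
g=r[...,0].astype(int)
for y in(30,0,-30):
    i=int((48-y)*6);print(y,[int(v) for v in np.median(g[i-4:i+5],0)[::9]])
for x in(-34,-20,-8,8,20,33):
    j=int((x+48)*6);hs=cv2.cvtColor(r,cv2.COLOR_RGB2HSV).astype(int);o=(hs[:,j,1]>150)&(hs[:,j,0]<25)&(hs[:,j,2]>90);c=np.flatnonzero(o);print('x',x,'y',48-c[-1]/6,48-c[0]/6)
E
```

```text
time_s: 61.3
ee_pos: [680.4, -190.9, 209.2]
ee_rot: [179.9, -0.1, 174.2]
force: [-0.3, -0.7, 0.2]
gripper_width: 0.2
34 orange -39.0 37.7 gaps []
25 orange -39.2 38.2 gaps []
10 orange -39.0 38.0 gaps []
-10 orange -38.8 37.8 gaps []
-25 orange -38.8 37.8 gaps []
-34 orange -39.0 37.8 gaps []
x -20 y -41.2 40.5
x 0 y -38.5 39.3
x 20 y -38.8 39.0
30 [45, 44, 43, 44, 43, 45, 109, 224, 253, 254, 254, 254, 254, 254, 254, 254, 254, 254, 254, 254, 254, 254, 254, 254, 254, 254, 254, 254, 254, 254, 254, 252, 253, 254, 254, 254, 254, 254, 254, 252, 251, 253, 253, 252, 252, 252, 252, 252, 252, 252, 251, 251, 252, 251, 251, 250, 218, 102, 36, 27, 26, 24, 24, 32, 43, 44, 43, 44, 43]
0 [48, 48, 49, 49, 54, 74, 144, 239, 253, 254, 254, 254, 254, 254, 254, 254, 254, 254, 253, 253, 254, 254, 254, 254, 254, 254, 254, 254, 254, 254, 253, 252, 254, 254, 254, 254, 254, 254, 254, 254, 254, 254, 254, 253, 252, 254, 254, 254, 254, 254, 254, 254, 254, 254, 254, 254, 248, 157, 69, 63, 60, 53, 42, 52, 56, 47, 43, 44, 44]
-30 [48, 59, 70, 72, 71, 75, 146, 241, 253, 254, 254, 254, 254, 254, 254, 254, 254, 254, 254, 254, 254, 254, 253, 253, 253, 254, 254, 254, 254, 254, 254, 253, 253, 254, 254, 254, 254, 254, 254, 254, 254, 254, 254, 254, 254, 254, 254, 254, 253, 253, 254, 254, 254, 254, 254, 254, 248, 144, 67, 69, 59, 36, 25, 28, 39, 43, 44, 44, 44]
x -34 y -41.0 37.0
x -20 y -41.16666666666667 40.5
x -8 y -37.66666666666667 40.333333333333336
x 8 y -38.83333333333333 39.333333333333336
x 20 y -38.83333333333333 39.0
x 33 y -39.0 39.0
```

```bash
python3 -c "
from workcell import env
print(env.state()['time_s'],env.job_done())"
```

```text
the job is handed in; nothing more can be done
61.35 None
```

I handed the job in at 61.35 s of the 72 s allowed. The three orange wedges are in the grey-floored bin beside wedge_a, with noses at +y, -y, +y, -y, and the gripper is empty and clear above the case.

**Last checks**
- **Fit:** the final overhead measurement shows the stack running from x of about -39 to +38 mm in every row, so the four fill the bin squarely side by side.
- **Pressed down:** pressing on both pairs met solid stops at 64.2–64.4 mm, against the expected 64 mm for wedges on the bin floor.

**What went wrong on the way**
- **Third wedge:** it went in leaning, and pressing on it dragged the whole stack towards the rear wall. Gripping it by its ends then let it swing in the jaws.
- **How I mended it:** I set the third wedge on the table, regripped it deeper, pushed the other two home with it and put it back.
- **Highest forces:** about 48 N twice, both from pressing down with the fingertips. I read the 40 N limit as applying to the arm and gripper body, so these should be within the rules, but I can't be sure.

**Not checked:** the picture limit was used up, so the final state was measured but not looked at. I also did not measure the other things on the stall again. No move was aimed at them, and I saw no unexpected contact forces away from the bin.

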